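# Change the roll magazine over from label rolls to receipt rolls

### The job

The gravity-feed roll magazine is being changed over. First take the last narrow label roll out at the bottom of its lane, drop it into the open label printer's well so that it sits on its rim between the cheeks, and shut the printer's lid. Then slide the magazine's width guide to its wide stop and load every receipt roll lying on the worktop at the top of the lane, one by one, the smallest (most used) first and so on up to the largest, each rolling down to the one before it, so that they will come out in that order; leave the other things on the table alone.

Things in the scene. Friction and masses are not known exactly. Their poses are not given: they have to be found in the camera images.
- roll_1: Receipt paper roll, white, brown card core: a cylinder 24 mm in diameter and 76 mm long, 29 g, the most used one. Origin at its centre, own y along its axis. Starts lying on its side on the worktop (centre 12 mm up) left of the magazine; rolls swap places from start to start. Knocked, it rolls some 10 cm along the worktop.
- roll_2: Receipt paper roll, white, brown card core: a cylinder 30 mm in diameter and 76 mm long, 46 g. Origin at its centre, own y along its axis. Starts lying on its side on the worktop (centre 15 mm up) left of the magazine; rolls swap places from start to start. Knocked, it rolls some 10 cm along the worktop. Absent in some starts.
- roll_3: Receipt paper roll, white, brown card core: a cylinder 36 mm in diameter and 76 mm long, 66 g. Origin at its centre, own y along its axis. Starts lying on its side on the worktop (centre 18 mm up) left of the magazine; rolls swap places from start to start. Knocked, it rolls some 10 cm along the worktop. Absent in some starts.
- roll_4: Receipt paper roll, white, brown card core: a cylinder 42 mm in diameter and 76 mm long, 90 g. Origin at its centre, own y along its axis. Starts lying on its side on the worktop (centre 21 mm up) left of the magazine; rolls swap places from start to start. Knocked, it rolls some 10 cm along the worktop. Absent in some starts.
- roll_5: Receipt paper roll, white, brown card core: a cylinder 48 mm in diameter and 76 mm long, 117 g. Origin at its centre, own y along its axis. Starts lying on its side on the worktop (centre 24 mm up) left of the magazine; rolls swap places from start to start. Knocked, it rolls some 10 cm along the worktop. Absent in some starts.
- label_roll: The last narrow label roll, white, 66 mm in diameter, 40 mm wide, 120 g. Origin at the centre of one flat end; own z is its axis and points through the roll. Starts on its rim at the magazine's outlet, axis level across the lane, leaning on the front lip, both flat ends free for the fingers (only 10 mm high curbs beside it). Grip it across its 40 mm width.
- label_roll_center (a point): Centre of the narrow label roll, halfway through its width (20 mm from either flat end).
- roll_lane: Sloping lane of the gravity-feed magazine (bare metal, on a fixed grey sheet-metal stand; its foot ends in a 23 mm high edge at y = 92 mm). Origin on the lane floor at the foot of the front lip, mid-lane at the wide setting, 48 mm above the worktop; x runs up the lane (rising 17 degrees), y across it towards the robot, z square to its floor. Floor x = 0 to 252 mm; front lip 26 mm high, at x = 0.
- lane_load (a point): Loading point, on the lane floor 200 mm up the lane, mid-lane. Side wall (inner face y = -43 mm of the lane) and width guide are 30 mm high from x = 58 mm on, 10 mm high before that, and flare out by 10 mm each from x = 165 to 252 mm, where a 12 mm flange ends the lane. A wide roll let go here, axis across, rolls down to the lip or the roll before it. Five rolls fill 180 mm.
- width_guide (a joint): Width guide of the lane, in m: 0 = narrow stop (lane 45 mm wide, guide's inner face at y = +2 mm of the lane), 0.041 = wide stop (lane 86 mm wide, face at y = +43 mm). Grows along the lane's +y. Stays where it is left; takes 2.5 N to slide. Starts between 0 and 0.008.
- guide_grip (a point): Centre of the width guide's black grip: 30 mm along the lane, 14 mm across, 30 mm high, standing on the guide's wall with its underside 2 mm above the wall's top. 110 mm up the lane, 47 mm above its floor, 13 mm outside the guide's inner face; moves with the guide.
- label_printer: Counter label printer, grey, fixed, 156 mm deep (x) by 122 mm wide (y), rim 56 mm above the worktop. Origin under its centre, front at -x, hinge at the rear. Roll well in its top: x = -32 to 48 mm, y = -52 to 52 mm, floor at 14 mm. Two pairs of cheeks in it, inner faces y = -25 and 25 mm, tops at 46 mm, with a gap for the fingers at x = -12 to 28 mm.
- roll_well (a point): Where the centre of the label roll comes to rest in the printer's well (within 1 mm): 48 mm above the worktop, 8 mm behind the printer's centre; the roll's axis lies along the printer's y.
- printer_lid (a joint): Hinge of the printer's lid, in rad: 0 = shut, 1.75 = fully open (thrown back past upright, as it starts). Hinge line along the printer's y, 66 mm behind its centre, 57 mm above the worktop. Light (90 g); falls shut by itself once swung forward to below about 1.1.
- lid_edge (a point): Middle of the free edge of the lid's outer face, 104 mm along and 33 mm above the hinge line when shut. The lid is a shell 104 mm long, 118 mm wide and 33 mm deep. Open, the edge stands about 153 mm above the worktop and 117 mm behind the printer's centre, the outer face looking back.
- glue_jar: Bystander: glue jar with a red cap, 56 mm across, 95 mm high, near the back of the table. Origin under its centre.
- padlock: Bystander: brass padlock lying flat, 61 x 42 x 13 mm, between the rolls and the tape roll at the back. Origin under its centre.
Mind the look-alikes: they are no part of the job. Leave any purple look-alike of the roll_3 alone.

How it is judged:
By the outcome, as a careful person would: the job done as asked, in the order asked, and still so for the second after the job is handed in, with the robot touching nothing.
Of roll_2, roll_3, roll_4, roll_5 only 2 to 4 are there at a start; the rules pass over those that are not, and their reading is None.
At some moment in a run one of roll_1, roll_2 may be knocked a few centimetres aside while the robot is not near it.
It also fails if it takes over 210 s, if anything falls off the work surface, if the arm or the gripper's body presses on something with over 40 N, if the wrist force passes 120 N, or if a joint passes its speed limit or range.

### The arm

A 6-joint arm with a two-finger parallel gripper is mounted at the origin on the work surface; the furniture and walls round the work are solid. World frame = base frame: x ahead of the robot, y to its left, z up, the work surface at z = 0. Lengths are in m, angles in rad, forces in N, time in s.
With the tool pointing down it reaches from about 0.3 to 0.875 m from the base axis. Payload 6.4 kg.
Tool frame: the origin (TCP) lies on the centre line of the jaws, within the pads' length; the fingertips stand 11 mm ahead of it and the grasp point (between the pads) lies 8 mm behind it; x points along the fingers, y is the direction in which the jaws open and shut, and the axes are right-handed (so a half turn about x gives the same grasp; the last joint's range is limited). The gripper opens to 85 mm and grips with 20 to 120 N. Pads are 22 mm wide; open, the fingers measure 114 mm over their backs; the gripper's body (76 mm by 85 mm) begins 54 mm behind the grasp point. The pads swing forward as they close: fully open they stand 13 mm farther back than shut.
Start: joints at [0.962, 0.181, 1.607, -0, 1.354, -0.206], TCP at [0.225, 0.529, 0.242] pointing down, gripper open.
Joint ranges: [-2.99, 2.99], [-0.89, 2.07], [0.3, 2.58], [-1.14, 4.28], [0, 2.63], [-3.12, 3.12]. Speed limits (rad/s): [2.57, 2.57, 3.01, 3.14, 3.14, 3.14].

### API

Orientations are given as a unit quaternion [w, x, y, z].
In Python, from bench import ctrl, camera, hand_in gives the robot as it stands. The module is installed in compiled form; this text tells all that it offers.
- The arm moves only by the tool drive_tool, never from a script. Its argument "increments" is a list of rows, each a list of 7 numbers: the shift along the tool's x, y, z in m, then the turn, a rotation vector about the tool's x, y, z in degrees, then the gripper's target within -1 to 1 (fully open at 1, half-way at 0, shut at -1). In form: [[dx, dy, dz, rx, ry, rz, claw], ...]. A call has 1 to 10 rows; each row shifts and turns the commanded pose from where the row before left it, along the tool's axes as they then stand; what a row does not reach is not made up. A row lasts 1/8 s, in which the tool goes at most 62.5 mm and 10.7 degrees, less where a joint would pass 70% of its speed; a pose out of reach is approached as far as the arm can. A call is refused whole if a number of a shift passes 0.0625 or a number of a turn 10.7, either way. A call with a gripper value outside its range is refused whole. The fingers move at their own pace and stop on an object; the grip force is fixed at half the most. Time passes only in rows, so rows that do not move let the fingers close. It gives the time, the measured TCP pose, the force and the opening at its end, in the units of the state.
- ctrl.get_obs(): the state, without advancing time (a new reading comes with each control period).
- camera(name): name is "side" or "top"; returns a dict with "img" (384x512x3 uint8, red, green, blue), "depth" (384x512 float32, m along the optical axis (not along the pixel's ray), 0 where there is no reading), "fx", "fy", "cx", "cy" (pixels), "k1" (the pictures are not rectified: a ray, as slopes to the right and down, at radius r is drawn at 1 + k1 r^2 times it, then the intrinsics apply), "world_from_camera" (4x4, takes a point from camera to world coordinates). Camera axes: x right, y down, z forward; pixel columns grow to the right and rows downward; lengths in m; the calibration is good to about 2 mm. A picture is of the moment at which its call begins.
- hand_in(): hands the job in, once; it reports no verdict.
The state is a dict: "time_s": time; "q": joint angles; "dq": joint speeds; "joint_efforts": joint torques, N m; "eef_pos": TCP position; "eef_rot": TCP orientation; "wrist_force": force on the tool from outside, world axes, zero at the start; "torque": the same for the moment, N m; "opening": opening from 0.0 (shut) to 1.0 (fully open).
Only numpy, scipy, OpenCV 4.12 (cv2) and the standard library are available. Lean on these libraries where they do the work, as an engineer would, in place of code of your own. Each camera call takes 0.05 s, during which the arm holds its last target.

## Working session

There is one attempt and no reset: what is moved stays moved. The work goes in short steps, Python scripts to look and compute and a tool call to move; the robot and the scene stay as the last step left them, time stands still between calls to the robot, and variables do not carry over. Pictures are saved under pics/ and viewed, and the job is handed in when it is done.

Besides the shell and the picture viewer there is one more tool, called in YAML: its name, and indented under it one key for each argument. drive_tool: Moves the arm, as the interface text tells. Its arguments: {"type":"object","properties":{"increments":{"type":"array","items":{"type":"array","items":{"type":"number"}}}},"required":["increments"]}

```bash
mkdir -p pics && cat > h.py <<'E'
import numpy as np, cv2
from bench import ctrl, camera, hand_in
from scipy.spatial.transform import Rotation as R
def snap(n,tag):
    c=camera(n); cv2.imwrite(f'pics/{tag}.png',c['img'][:,:,::-1]); np.savez(f'/tmp/{tag}.npz',**c); return c
def ray(c,u,v):
    x=(u-c['cx'])/c['fx']; y=(v-c['cy'])/c['fy']
    xd,yd=x,y
    for _ in range(20):
        s=1+c['k1']*(x*x+y*y); x,y=xd/s,yd/s
    T=c['world_from_camera']; return T[:3,3],T[:3,:3]@np.array([x,y,1.0])
def onz(c,u,v,z):
    o,d=ray(c,u,v); return o+d*(z-o[2])/d[2]
def pt(c,u,v):
    o,d=ray(c,u,v); return o+d*c['depth'][int(round(v)),int(round(u))]
def cloud(c):
    h,w=c['depth'].shape; U,V=np.meshgrid(np.arange(w),np.arange(h))
    xd=(U-c['cx'])/c['fx']; yd=(V-c['cy'])/c['fy']; x,y=xd,yd
    for _ in range(20):
        s=1+c['k1']*(x*x+y*y); x,y=xd/s,yd/s
    P=np.stack([x,y,np.ones_like(x)],-1)*c['depth'][...,None]
    T=c['world_from_camera']; return P@T[:3,:3].T+T[:3,3]
def load(tag):
    return {k:(v if v.ndim else v.item()) for k,v in np.load(f'/tmp/{tag}.npz').items()}
E
python3 - <<'E'
from h import *
for n in('top','side'):
    c=snap(n,n+'0'); print(n,c['fx'],c['cx'],c['cy'],c['k1'],c['world_from_camera'].round(3).tolist())
o=ctrl.get_obs();print(o)
E
```

```text
top 445.9161644319669 258.98619698573503 194.08797079248237 0.04948108990310259 [[0.022, -0.998, 0.053, 0.433], [-1.0, -0.021, 0.01, 0.158], [-0.008, -0.054, -0.999, 1.499], [0.0, 0.0, 0.0, 1.0]]
side 483.68003738948596 255.07817738160324 173.65533129919444 0.04038608020277976 [[-0.982, -0.056, 0.178, 0.231], [-0.186, 0.353, -0.917, 1.709], [-0.011, -0.934, -0.357, 0.69], [0.0, 0.0, 0.0, 1.0]]
{'time_s': 0.1, 'q': array([ 9.61700291e-01,  1.81434593e-01,  1.60788533e+00,  2.42088599e-07,
        1.35381870e+00, -2.06261947e-01]), 'dq': array([-0.00093911,  0.00042328, -0.00360006, -0.0011978 ,  0.00105147,
        0.0002847 ]), 'joint_efforts': array([ 9.23899970e-04, -4.45870328e+01, -3.52240098e+01, -8.86578619e-05,
        3.99415410e-03,  1.70920696e-06]), 'eef_pos': array([0.22510375, 0.5285938 , 0.24150328]), 'eef_rot': array([ 0.69259496,  0.14096054,  0.69302854, -0.14196405]), 'wrist_force': array([0.42489012, 0.7572685 , 0.2460871 ]), 'torque': array([ 0.04248491, -0.02172762, -0.0199611 ]), 'opening': 1.0030439315068003}
```

View pics/top0.png

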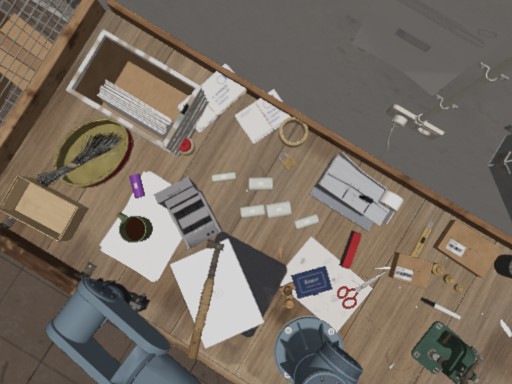

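View pics/side0.png

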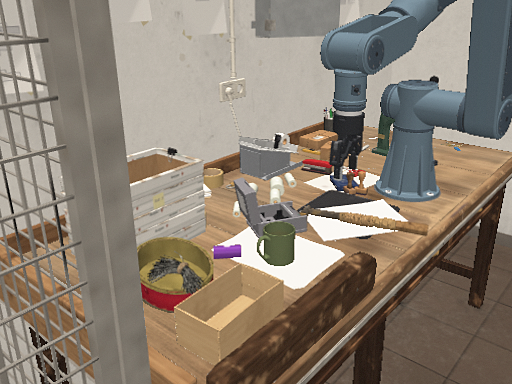

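The five white rolls lie at about (223,177), (261,184), (253,211), (279,210) and (306,221) in the top view. The magazine is at (352,190), the printer at (187,212), and the purple look-alike at (137,185). I'll enlarge these next.

```bash
python3 - <<'E'
from h import *
c=load('top0'); im=c['img'][:,:,::-1]
cv2.imwrite('pics/crop_t.png',cv2.resize(im[130:260,140:410],None,fx=2.95,fy=2.95,interpolation=cv2.INTER_CUBIC))
s=load('side0'); im=s['img'][:,:,::-1]
cv2.imwrite('pics/crop_s.png',cv2.resize(im[110:250,180:360],None,fx=4.2,fy=4.2,interpolation=cv2.INTER_CUBIC))
E
```

```text
(no output)
```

View pics/crop_t.png

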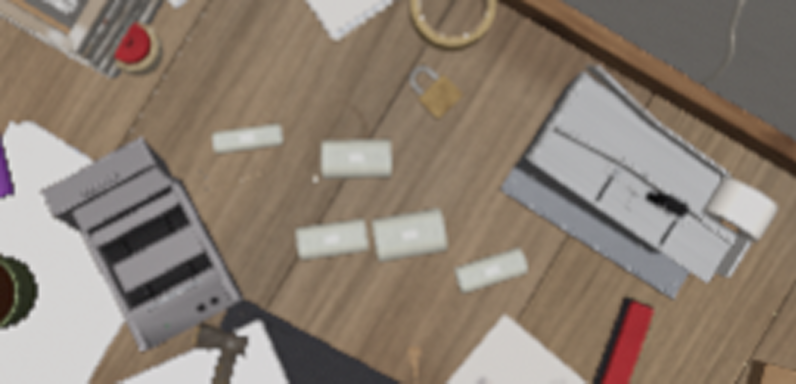

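View pics/crop_s.png

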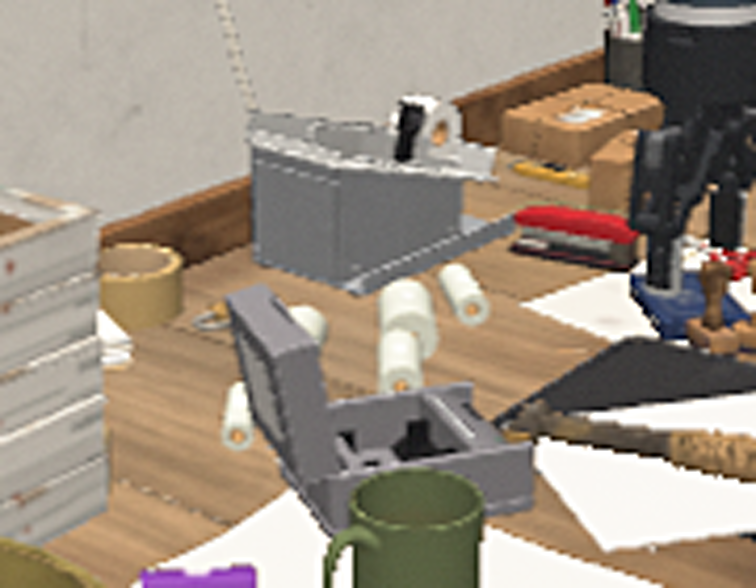

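```bash
cat >> h.py <<'E'
def rolls(c,box=(200,160,325,235)):
    """white rolls on worktop, top view -> list of dict"""
    x0,y0,x1,y1=box
    P=cloud(c); hsv=cv2.cvtColor(c['img'],cv2.COLOR_RGB2HSV)
    m=((hsv[...,2]>165)&(hsv[...,1]<45)&(P[...,2]>0.006)&(P[...,2]<0.075)).astype(np.uint8)
    mm=np.zeros_like(m); mm[y0:y1,x0:x1]=m[y0:y1,x0:x1]
    n,l,st,ce=cv2.connectedComponentsWithStats(mm)
    out=[]
    for i in range(1,n):
        if st[i,4]<60: continue
        cs,_=cv2.findContours((l==i).astype(np.uint8),0,2)
        z=np.median(P[...,2][l==i]); zt=np.percentile(P[...,2][l==i],90)
        q=np.array([onz(c,u,v,zt/2)[:2] for u,v in cs[0][:,0,:]])*1000
        (cx,cy),(w,h),a=cv2.minAreaRect(q.astype(np.float32))
        if w<h: w,h,a=h,w,a+90
        u,v=ce[i]; 
        out.append(dict(px=(round(u),round(v)),c=(round(cx,1),round(cy,1)),L=round(w+1,1),D=round(h,1),a=round((a+90)%180-90,1),zt=round(zt*1000,1)))
    return out
E
python3 - <<'E'
from h import *
c=load('top0')
for r in rolls(c): print(r)
P=cloud(c)
# table height check
for u,v in [(240,195),(290,180),(320,230)]: print(P[v,u].round(4))
# scene heightmap of magazine and printer
for name,(x0,y0,x1,y1) in dict(mag=(305,145,410,240),pr=(150,170,225,255)).items():
    z=P[y0:y1,x0:x1,2]
    z=np.clip(z/0.2*255,0,255).astype(np.uint8)
    cv2.imwrite(f'pics/z_{name}.png',cv2.resize(cv2.applyColorMap(z,cv2.COLORMAP_JET),None,fx=5.5,fy=5.5,interpolation=cv2.INTER_NEAREST))
E
```

```text
{'px': (223, 176), 'c': (569.2, 293.4), 'L': 76.6, 'D': 19.5, 'a': -80.6, 'zt': np.float64(27.4)}
{'px': (260, 183), 'c': (548.9, 169.3), 'L': 74.1, 'D': 33.3, 'a': -88.8, 'zt': np.float64(43.2)}
{'px': (278, 209), 'c': (464.1, 106.7), 'L': 77.6, 'D': 39.1, 'a': -79.3, 'zt': np.float64(49.5)}
{'px': (252, 211), 'c': (457.0, 194.6), 'L': 75.2, 'D': 30.0, 'a': -80.0, 'zt': np.float64(37.5)}
{'px': (306, 221), 'c': (426.2, 13.0), 'L': 76.6, 'D': 25.0, 'a': -71.4, 'zt': np.float64(32.5)}
[0.5086 0.2359 0.0019]
[0.5623 0.069  0.0064]
[ 0.3972 -0.0349 -0.0027]
```

View pics/z_mag.png

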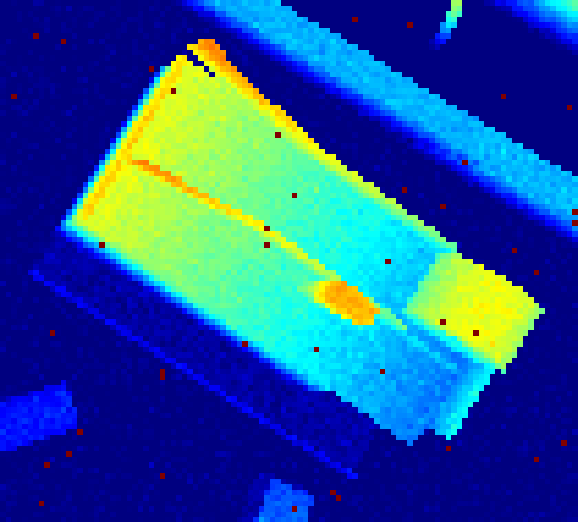

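View pics/z_pr.png

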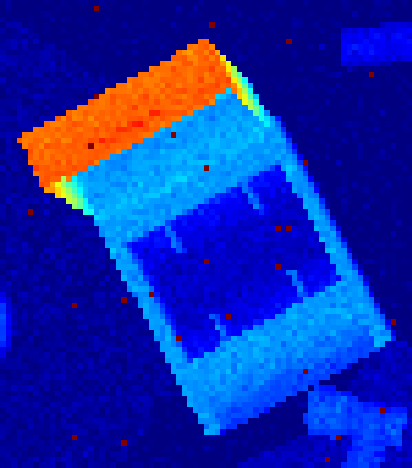

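```bash
python3 - <<'E'
from h import *
c=load('top0'); P=cloud(c); Z=cv2.medianBlur(P[...,2].astype(np.float32),3)
def rect(m,z,tag):
    n,l,st,ce=cv2.connectedComponentsWithStats(m.astype(np.uint8)); i=1+np.argmax(st[1:,4])
    cs,_=cv2.findContours((l==i).astype(np.uint8),0,2)
    q=np.array([onz(c,u,v,z)[:2] for u,v in cs[0][:,0,:]])*1000
    r=cv2.minAreaRect(q.astype(np.float32)); print(tag,ce[i].round(1),np.round(r[0],1),np.round(r[1],1),round(r[2],1)); return r
box=np.zeros(Z.shape,bool); box[196:245,168:215]=1
# well: inner polygon in z_pr picture/5.5 +(150,170)
poly=np.array([[128,240],[285,160],[345,285],[190,365]])/5.5+[150,170]
pm=np.zeros(Z.shape,np.uint8); cv2.fillPoly(pm,[np.round(poly).astype(int)],1); pm=cv2.dilate(pm,np.ones((3,3)))
rect((Z<0.050)&(pm>0),0.056,'well')
body=np.zeros(Z.shape,bool); body[185:252,160:225]=1
rect((Z>0.04)&(Z<0.09)&body,0.056,'body')
# label
hsv=cv2.cvtColor(c['img'],cv2.COLOR_RGB2HSV)
b=np.zeros(Z.shape,bool); b[180:220,375:410]=1
rect((Z>0.085)&b&(hsv[...,1]<40)&(hsv[...,2]>150),0.089,'label')
# lane plane: fit on floor between wall and guide, & outside
import itertools
poly=np.array([[190,80],[130,150],[240,205],[300,250],[330,270],[410,240],[280,160]])/5.5+[305,145]
pm=np.zeros(Z.shape,np.uint8); cv2.fillPoly(pm,[np.round(poly).astype(int)],1); pm=cv2.erode(pm,np.ones((3,3)))
q=P[pm>0]; q=q[np.abs(q[:,2]-.1)<.06]
for _ in range(3):
    A=np.c_[q[:,:2],np.ones(len(q))]; k,*_=np.linalg.lstsq(A,q[:,2],rcond=None); r=q[:,2]-A@k; q=q[np.abs(r)<.008]
print('plane',k,np.degrees(np.arctan(np.hypot(k[0],k[1]))),np.degrees(np.arctan2(k[1],k[0])),len(q))
g=np.zeros(Z.shape,bool); g[190:210,355:380]=1
rect((hsv[...,2]<70)&g,0.127,'grip')
E
```

```text
well [191.9 217.1] [430.5 387.2] [ 80.8 103.7] 29.1
body [190.6 215.5] [432.7 388.7] [173.4 125.7] 29.9
label [391.6 200. ] [ 499.  -246.1] [62.6 40.6] 59.8
plane [0.13347532 0.27721578 0.0553693 ] 17.10185238235385 64.2898690181082 442
grip [366.2 198.5] [ 500.4 -157.7] [39.3 12.4] 64.3
```

```bash
python3 - <<'E'
from h import *
c=load('top0'); P=cloud(c)
a=onz(c,311.4,194.5,.023);b=onz(c,369.5,231.4,.023); print(a,b,np.degrees(np.arctan2(*(a-b)[:2][::-1])),np.linalg.norm(a-b))
im=c['img'][:,:,::-1]
cv2.imwrite('pics/mag.png',cv2.resize(im[150:240,305:415],None,fx=6.5,fy=6.5,interpolation=cv2.INTER_CUBIC))
s=load('side0'); im=s['img'][:,:,::-1]
cv2.imwrite('pics/mag_s.png',cv2.resize(im[125:190,230:310],None,fx=9,fy=9,interpolation=cv2.INTER_CUBIC))
E
```

```text
[ 0.51423955 -0.00159125  0.023     ] [ 0.39701491 -0.19351862  0.023     ] 58.58441399709074 0.2248949412034881
```

View pics/mag.png

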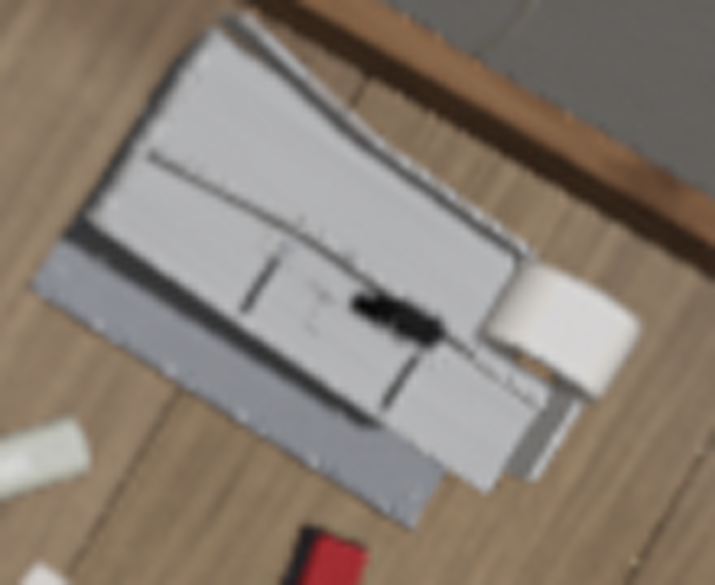

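View pics/mag_s.png

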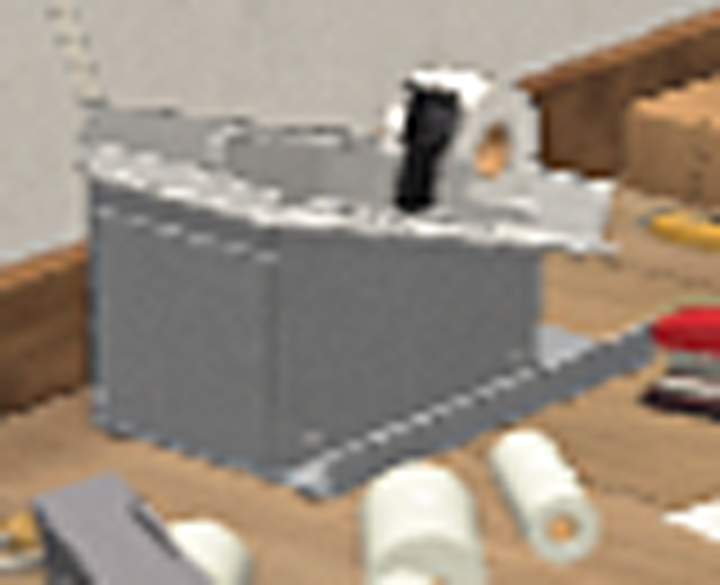

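```bash
python3 - <<'E'
from h import *
c=load('top0'); 
def w(u,v,z): return onz(c,u/6.5+305-.42,v/6.5+150-.42,z)*1000
def ang(a,b): d=(a-b)[:2]; return np.degrees(np.arctan2(d[1],d[0]))
f1,f2=w(88,222,.132),w(222,25,.132); print('flange',f1,f2,ang(f2,f1)+90)
l1,l2=w(535,480,.073),w(578,402,.073); print('lip',l1,l2,ang(l2,l1)+90)
# foot edge
a,b=w(35,282,.023),w(412,527,.023); print('foot',a,b,ang(a,b))
# wall top
p,q=w(385,150,.125),w(530,250,.0937);print('wall',p,q,ang(p,q))
# grip
P=cloud(c)
for th in (58.6,59.5,60.5):
    X=np.array([np.cos(np.radians(th)),np.sin(np.radians(th))]);Y=np.array([-X[1],X[0]])
    L=np.array([499.,-246.1]); print(th,'foot y rel label',(a[:2]-L)@Y,(b[:2]-L)@Y,'wall',(p[:2]-L)@Y,(q[:2]-L)@Y,'lip x',(l1[:2]-L)@X,(l2[:2]-L)@X,'fl x',(f1[:2]-L)@X)
E
```

```text
flange [541.74708734  -9.86667669 132.        ] [636.4861606  -71.60299254 132.        ] 56.909893794681345
lip [ 424.74887356 -236.10201915   73.        ] [ 463.24544845 -256.68086419   73.        ] 61.87268823998457
foot [519.22769224   3.22773088  23.        ] [ 399.32558621 -188.50257777   23.        ] 57.97943431175856
wall [ 579.4108064  -150.39622005  125.        ] [ 535.64110061 -227.35300018   93.7       ] 60.370643449825714
58.6 foot y rel label 112.63678643296578 115.08598710792448 wall -18.77211675637533 -21.5076731592325 lip x -30.151767522197126 -27.659770801564296 fl x 223.90878569128304
59.5 foot y rel label 109.11461888718115 115.1152828592398 wall -20.71095580559286 -22.05621915207401 lip x -29.07074331311671 -27.263587687455722 fl x 225.24130676158003
60.5 foot y rel label 105.16956171374686 115.11452148735529 wall -22.85920732884806 -22.659326223734986 lip x -27.86120444031741 -26.815498976444466 fl x 226.65669144551114
```

```bash
cat >> h.py <<'E'
def pose():
    o=ctrl.get_obs(); Rm=R.from_quat(np.array(o['eef_rot'])[[1,2,3,0]]).as_matrix()
    psi=np.degrees(np.arctan2(Rm[1,1],Rm[0,1])); return o,np.array(o['eef_pos'])*1000,psi,Rm
def plan(wps,maxstep=50,maxrot=10,show=True):
    """wps: list of (x,y,z mm, psi deg or None, claw). tool vertical. prints rows"""
    o,p,psi,Rm=pose(); print('t',round(o['time_s'],2),'pos',p.round(1),'psi',round(psi,1),'tilt',np.round(Rm[2,0],4),'q6',round(o['q'][5],2),'op',round(o['opening'],3))
    for (x,y,z,ps,cl) in wps:
        if ps is None: ps=psi
        d=np.array([x,y,z])-p; dpsi=(ps-psi+90)%180-90
        if abs(dpsi)>80: print('alt dpsi',dpsi)
        n=int(max(1,np.ceil(np.linalg.norm(d)/maxstep),np.ceil(abs(dpsi)/maxrot)))
        for i in range(n):
            rem=(np.array([x,y,z])-p)/(n-i); c,s=np.cos(np.radians(psi)),np.sin(np.radians(psi))
            t=np.array([-rem[2],rem[0]*c+rem[1]*s,rem[0]*s-rem[1]*c])
            t=np.round(t/1000,4); rx=round(-(((ps-psi+90)%180-90))/(n-i),1)
            print([float(v) for v in t]+[float(rx),0,0,cl],end=', ')
            p=p+1000*np.array([t[1]*c+t[2]*s,t[1]*s-t[2]*c,-t[0]]); psi-=rx
        print(' #',n)
E
python3 - <<'E'
from h import *
plan([(225,529,260,None,1),(499,-246,210,149.2,1)],maxstep=56)
E
```

```text
t 0.1 pos [225.1 528.6 241.5] psi 66.9 tilt -1.0 q6 -0.21 op 1.003
[-0.0185, 0.0003, -0.0003, -0.0, 0, 0, 1],  # 1
alt dpsi 82.28068241015256
[0.0033, -0.0404, 0.0371, -5.5, 0, 0, 1], [0.0033, -0.0437, 0.033, -5.5, 0, 0, 1], [0.0033, -0.0467, 0.0287, -5.5, 0, 0, 1], [0.0033, -0.0492, 0.0241, -5.5, 0, 0, 1], [0.0033, -0.0513, 0.0192, -5.5, 0, 0, 1], [0.0034, -0.0529, 0.0142, -5.5, 0, 0, 1], [0.0033, -0.054, 0.0091, -5.5, 0, 0, 1], [0.0034, -0.0547, 0.0039, -5.5, 0, 0, 1], [0.0033, -0.0548, -0.0014, -5.5, 0, 0, 1], [0.0034, -0.0544, -0.0066, -5.5, 0, 0, 1], [0.0033, -0.0535, -0.0118, -5.5, 0, 0, 1], [0.0034, -0.0521, -0.0169, -5.4, 0, 0, 1], [0.0033, -0.0503, -0.0217, -5.5, 0, 0, 1], [0.0034, -0.048, -0.0265, -5.4, 0, 0, 1], [0.0033, -0.0454, -0.0309, -5.5, 0, 0, 1],  # 15
```

```bash
python3 - <<'E'
s=open('h.py').read()
s=s.replace("if ps is None: ps=psi\n","if ps is None: ps=psi\n        ps=ps+180*round((np.degrees(np.arctan2(y,x))-ps)/180)\n")
s=s.replace("dpsi=(ps-psi+90)%180-90\n        if abs(dpsi)>80: print('alt dpsi',dpsi)","dpsi=ps-psi")
s=s.replace("t=np.round(t/1000,4); rx=round(-(((ps-psi+90)%180-90))/(n-i),1)","t=np.round(t/1000,3); rx=round(-2*(ps-psi)/(n-i))/2")
open('h.py','w').write(s)
E
python3 - <<'E'
from h import *
plan([(225,529,260,None,1),(499,-246,200,149.2,1)],maxstep=56)
E
```

```text
t 0.1 pos [225.1 528.6 241.5] psi 66.9 tilt -1.0 q6 -0.21 op 1.003
[-0.018, 0.0, -0.0, 0.0, 0, 0, 1],  # 1
[0.004, -0.04, 0.037, 6.5, 0, 0, 1], [0.004, -0.036, 0.041, 6.5, 0, 0, 1], [0.004, -0.031, 0.045, 6.5, 0, 0, 1], [0.004, -0.026, 0.048, 6.5, 0, 0, 1], [0.004, -0.02, 0.051, 6.5, 0, 0, 1], [0.004, -0.014, 0.053, 6.5, 0, 0, 1], [0.004, -0.008, 0.054, 6.5, 0, 0, 1], [0.004, -0.002, 0.055, 6.5, 0, 0, 1], [0.004, 0.004, 0.055, 6.5, 0, 0, 1], [0.004, 0.011, 0.054, 6.5, 0, 0, 1], [0.004, 0.017, 0.052, 6.5, 0, 0, 1], [0.004, 0.022, 0.05, 6.5, 0, 0, 1], [0.004, 0.028, 0.047, 6.5, 0, 0, 1], [0.004, 0.033, 0.044, 6.5, 0, 0, 1], [0.004, 0.038, 0.04, 6.5, 0, 0, 1],  # 15
```

drive_tool:
  increments:
    - [-0.018,0,0,0,0,0,1]
    - [0.004,-0.04,0.037,6.5,0,0,1]
    - [0.004,-0.036,0.041,6.5,0,0,1]
    - [0.004,-0.031,0.045,6.5,0,0,1]
    - [0.004,-0.026,0.048,6.5,0,0,1]
    - [0.004,-0.02,0.051,6.5,0,0,1]
    - [0.004,-0.014,0.053,6.5,0,0,1]
    - [0.004,-0.008,0.054,6.5,0,0,1]
    - [0.004,-0.002,0.055,6.5,0,0,1]
    - [0.004,0.004,0.055,6.5,0,0,1]

```text
time_s: 1.35
eef_pos: [0.3896, 0.0624, 0.2258]
eef_rot: [0.535, 0.464, 0.534, -0.462]
wrist_force: [2.3, 0.1, -0.2]
opening: 1.001
```

drive_tool:
  increments:
    - [0.004,0.011,0.054,6.5,0,0,1]
    - [0.004,0.017,0.052,6.5,0,0,1]
    - [0.004,0.022,0.05,6.5,0,0,1]
    - [0.004,0.028,0.047,6.5,0,0,1]
    - [0.004,0.033,0.044,6.5,0,0,1]
    - [0.004,0.038,0.04,6.5,0,0,1]
    - [0,0,0,0,0,0,1]
    - [0,0,0,0,0,0,1]

```text
time_s: 2.35
eef_pos: [0.499, -0.2458, 0.2007]
eef_rot: [0.35, 0.614, 0.351, -0.614]
wrist_force: [-0.4, 0.8, 0.3]
opening: 1.003
```

```bash
python3 - <<'E'
from h import *
plan([(499,-246,87,149.2,1)],maxstep=30)
c=snap('side','s1'); im=c['img'][:,:,::-1]
cv2.imwrite('pics/s1c.png',cv2.resize(im[60:200,220:330],None,fx=4.2,fy=4.2,interpolation=cv2.INTER_CUBIC))
E
```

```text
t 2.35 pos [ 499.  -245.8  200.7] psi -30.6 tilt -1.0 q6 -0.14 op 1.003
[0.028, 0.0, 0.0, 0.0, 0, 0, 1], [0.029, 0.0, 0.0, 0.0, 0, 0, 1], [0.028, 0.0, 0.0, 0.0, 0, 0, 1], [0.029, 0.0, 0.0, 0.0, 0, 0, 1],  # 4
```

View pics/s1c.png

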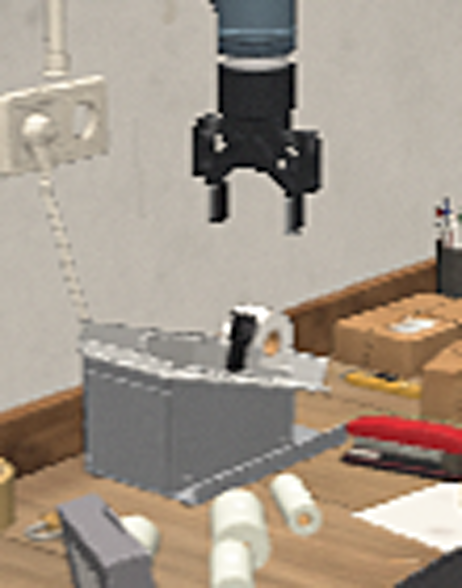

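drive_tool:
  increments:
    - [0.028,0,0,0,0,0,1]
    - [0.029,0,0,0,0,0,1]
    - [0.028,0,0,0,0,0,1]
    - [0.029,0,0,0,0,0,1]
    - [0,0,0,0,0,0,1]

```text
time_s: 3.02
eef_pos: [0.4977, -0.2435, 0.0849]
eef_rot: [-0.35, -0.613, -0.353, 0.614]
wrist_force: [-0.1, 1.0, 0.1]
opening: 0.997
```

```bash
python3 - <<'E'
from h import *
plan([(499,-246,87,149.2,1)],maxstep=30)
c=snap('side','s2'); im=c['img'][:,:,::-1]
a=cv2.resize(im[100:180,230:310],None,fx=5,fy=5,interpolation=cv2.INTER_CUBIC)
c=snap('top','t2'); im=c['img'][:,:,::-1]
b=cv2.resize(im[150:230,330:410],None,fx=5,fy=5,interpolation=cv2.INTER_CUBIC)
cv2.imwrite('pics/s2c.png',np.hstack([a,b]))
E
```

```text
t 3.02 pos [ 497.7 -243.5   84.9] psi -30.5 tilt -1.0 q6 -0.14 op 0.997
[-0.002, 0.002, 0.001, 0.5, 0, 0, 1],  # 1
```

View pics/s2c.png

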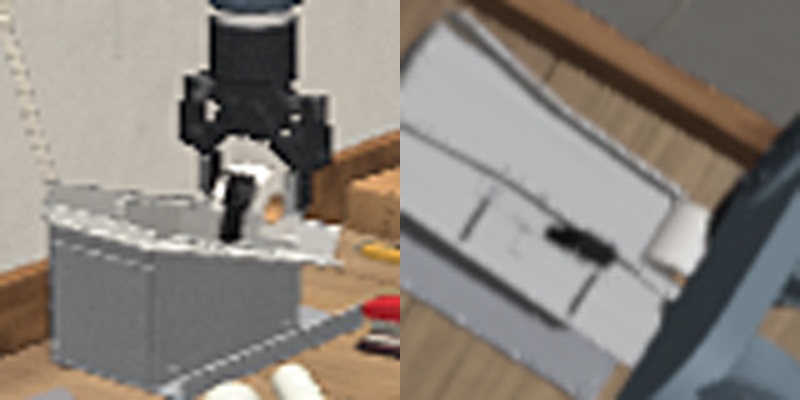

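drive_tool:
  increments:
    - [-0.002,0.002,0.001,0.5,0,0,0.2]
    - [0,0,0,0,0,0,0.0]
    - [0,0,0,0,0,0,-0.2]
    - [0,0,0,0,0,0,-0.6]
    - [0,0,0,0,0,0,-1]
    - [0,0,0,0,0,0,-1]
    - [0,0,0,0,0,0,-1]

```text
time_s: 4.0
eef_pos: [0.4968, -0.2458, 0.0888]
eef_rot: [-0.345, -0.614, -0.351, 0.617]
wrist_force: [-15.9, 8.0, 16.5]
opening: 0.461
```

drive_tool:
  increments:
    - [-0.01,0,0,0,0,0,-1]
    - [-0.015,0,0,0,0,0,-1]
    - [-0.025,0,0,0,0,0,-1]
    - [-0.03,0,0,0,0,0,-1]
    - [-0.03,0,0,0,0,0,-1]
    - [0,0,0,0,0,0,-1]

```text
time_s: 4.75
eef_pos: [0.5018, -0.2491, 0.2013]
eef_rot: [0.35, 0.616, 0.346, -0.615]
wrist_force: [-0.2, 0.0, -1.6]
opening: 0.463
```

```bash
python3 - <<'E'
from h import *
c=snap('side','s3'); im=c['img'][:,:,::-1]
a=cv2.resize(im[80:180,230:330],None,fx=4,fy=4,interpolation=cv2.INTER_CUBIC)
c=snap('top','t3'); im=c['img'][:,:,::-1]
b=cv2.resize(im[150:250,320:420],None,fx=4,fy=4,interpolation=cv2.INTER_CUBIC)
cv2.imwrite('pics/s3c.png',np.hstack([a,b]))
plan([(430.5,387.2,190,119.1,-1)],maxstep=45)
E
```

```text
t 4.85 pos [ 500.1 -247.8  197.9] psi -31.1 tilt -1.0 q6 -0.13 op 0.462
[0.0, -0.024, -0.032, -9.5, 0, 0, -1], [0.001, -0.019, -0.035, -9.5, 0, 0, -1], [0.0, -0.013, -0.038, -9.5, 0, 0, -1], [0.001, -0.006, -0.039, -9.5, 0, 0, -1], [0.0, 0.0, -0.04, -9.5, 0, 0, -1], [0.001, 0.007, -0.039, -9.5, 0, 0, -1], [0.0, 0.014, -0.038, -9.5, 0, 0, -1], [0.001, 0.02, -0.035, -9.5, 0, 0, -1], [0.0, 0.025, -0.031, -9.5, 0, 0, -1], [0.001, 0.03, -0.027, -9.0, 0, 0, -1], [0.0, 0.033, -0.022, -9.5, 0, 0, -1], [0.001, 0.037, -0.016, -9.0, 0, 0, -1], [0.0, 0.039, -0.01, -9.5, 0, 0, -1], [0.001, 0.039, -0.003, -9.0, 0, 0, -1], [0.0, 0.04, 0.003, -9.5, 0, 0, -1], [0.001, 0.038, 0.01, -9.0, 0, 0, -1],  # 16
```

View pics/s3c.png

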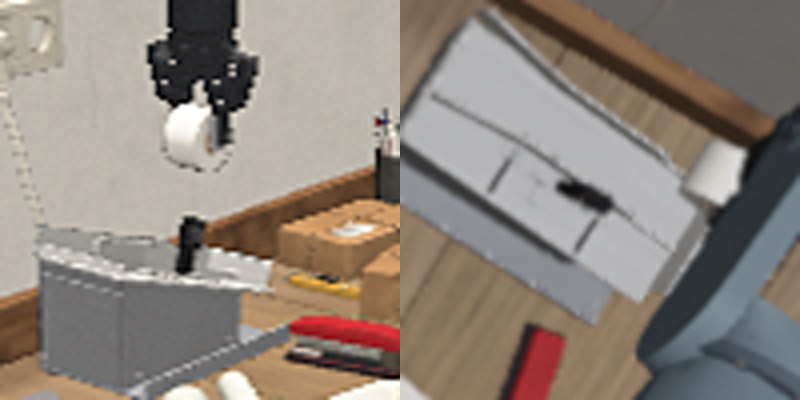

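```bash
python3 - <<'E'
s=open('h.py').read()
s=s.replace("ps=ps+180*round((np.degrees(np.arctan2(y,x))-ps)/180)","ps=ps+180*round(((psi if near else np.degrees(np.arctan2(y,x)))-ps)/180)")
s=s.replace("maxrot=10,","maxrot=10,near=True,")
open('h.py','w').write(s)
E
python3 - <<'E'
from h import *
plan([(500,-248,215,None,-1),(430.5,387.2,190,119.1,-1)],maxstep=45)
E
```

```text
t 4.85 pos [ 500.1 -247.8  197.9] psi -31.1 tilt -1.0 q6 -0.13 op 0.462
[-0.017, -0.0, 0.0, 0.0, 0, 0, -1],  # 1
[0.002, -0.026, -0.034, 2.0, 0, 0, -1], [0.002, -0.027, -0.033, 2.0, 0, 0, -1], [0.002, -0.028, -0.032, 2.0, 0, 0, -1], [0.002, -0.029, -0.031, 2.0, 0, 0, -1], [0.002, -0.03, -0.03, 2.0, 0, 0, -1], [0.001, -0.031, -0.029, 2.0, 0, 0, -1], [0.002, -0.032, -0.028, 2.0, 0, 0, -1], [0.001, -0.033, -0.027, 2.0, 0, 0, -1], [0.002, -0.034, -0.025, 2.0, 0, 0, -1], [0.001, -0.035, -0.024, 2.0, 0, 0, -1], [0.002, -0.036, -0.023, 2.0, 0, 0, -1], [0.001, -0.037, -0.022, 2.0, 0, 0, -1], [0.002, -0.038, -0.02, 2.0, 0, 0, -1], [0.001, -0.038, -0.019, 2.0, 0, 0, -1], [0.002, -0.039, -0.017, 2.0, 0, 0, -1],  # 15
```

drive_tool:
  increments:
    - [-0.017,0,0,0,0,0,-1]
    - [0.002,-0.026,-0.034,2,0,0,-1]
    - [0.002,-0.027,-0.033,2,0,0,-1]
    - [0.002,-0.028,-0.032,2,0,0,-1]
    - [0.002,-0.029,-0.031,2,0,0,-1]
    - [0.002,-0.03,-0.03,2,0,0,-1]
    - [0.001,-0.031,-0.029,2,0,0,-1]
    - [0.002,-0.032,-0.028,2,0,0,-1]
    - [0.001,-0.033,-0.027,2,0,0,-1]
    - [0.002,-0.034,-0.025,2,0,0,-1]

```text
time_s: 6.1
eef_pos: [0.4597, 0.1339, 0.1995]
eef_rot: [-0.247, -0.663, -0.247, 0.663]
wrist_force: [0.9, -0.2, -1.2]
opening: 0.46
```

drive_tool:
  increments:
    - [0.001,-0.035,-0.024,2,0,0,-1]
    - [0.002,-0.036,-0.023,2,0,0,-1]
    - [0.001,-0.037,-0.022,2,0,0,-1]
    - [0.002,-0.038,-0.02,2,0,0,-1]
    - [0.001,-0.038,-0.019,2,0,0,-1]
    - [0.002,-0.039,-0.017,2,0,0,-1]
    - [0,0,0,0,0,0,-1]
    - [0,0,0,0,0,0,-1]

```text
time_s: 7.1
eef_pos: [0.4301, 0.3866, 0.19]
eef_rot: [-0.177, -0.684, -0.177, 0.685]
wrist_force: [0.2, -1.0, -1.2]
opening: 0.456
```

```bash
python3 - <<'E'
from h import *
plan([(430.5,387.2,100,119.1,-1)],maxstep=30)
c=snap('side','s4'); im=c['img'][:,:,::-1]
a=cv2.resize(im[100:240,180:320],None,fx=4,fy=4,interpolation=cv2.INTER_CUBIC)
cv2.imwrite('pics/s4c.png',a)
E
```

```text
t 7.1 pos [430.1 386.6 190. ] psi -61.0 tilt -1.0 q6 1.59 op 0.456
[0.03, -0.0, -0.0, 0.0, 0, 0, -1], [0.03, -0.0, -0.0, 0.0, 0, 0, -1], [0.03, -0.0, -0.001, 0.0, 0, 0, -1],  # 3
```

View pics/s4c.png

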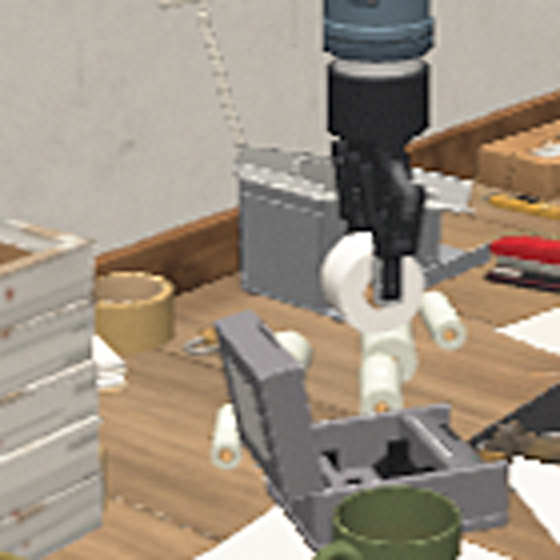

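```bash
python3 - <<'E'
from h import *
c=load('s4'); P=cloud(c)
hsv=cv2.cvtColor(c['img'],cv2.COLOR_RGB2HSV)
m=(hsv[...,1]<40)&(hsv[...,2]>120)&(P[...,2]>.12)&(P[...,2]<.24)&(P[...,1]>.3)
m[:,:255]=0;m[:,300:]=0
q=P[m]*1000
X=np.array([np.cos(np.radians(29.1)),np.sin(np.radians(29.1))]);Y=np.array([-X[1],X[0]])
r=q[:,:2]-np.array([430.1,386.6]); a,b=r@X,r@Y
print(len(q)); f=np.abs(b-np.median(b[b>10]))<4
for n,v in dict(px=a,py=b,z=q[:,2]).items(): print(n,np.percentile(v,[2,10,50,90,98]).round(1))
print('face',np.percentile(a[f],[1,99]).round(1),np.percentile(q[f,2],[1,99]).round(1),np.median(b[f]))
E
```

```text
377
px [-25.2 -18.4  15.5  34.5  36.7]
py [-17.7  -6.8  19.   24.5  33.5]
z [160.7 168.  194.4 218.6 223.2]
face [-26.5  35.2] [160.5 220.2] 19.97929141510429
```

```bash
python3 - <<'E'
from h import *
plan([(427,385.3,190,119.1,-1),(427,385.3,100,119.1,-1),(427,385.3,49,119.1,-1)],maxstep=25)
E
```

```text
t 7.15 pos [430.4 386.2 190.1] psi -61.1 tilt -1.0 q6 1.59 op 0.463
[0.0, -0.001, 0.003, 0.0, 0, 0, -1],  # 1
[0.023, 0.0, 0.0, 0.0, 0, 0, -1], [0.022, 0.0, 0.0, 0.0, 0, 0, -1], [0.023, 0.0, 0.0, 0.0, 0, 0, -1], [0.022, 0.0, 0.0, 0.0, 0, 0, -1],  # 4
[0.017, 0.0, 0.0, 0.0, 0, 0, -1], [0.017, 0.0, 0.0, 0.0, 0, 0, -1], [0.017, 0.0, 0.0, 0.0, 0, 0, -1],  # 3
```

drive_tool:
  increments:
    - [0,-0.001,0.003,0,0,0,-1]
    - [0.023,0,0,0,0,0,-1]
    - [0.022,0,0,0,0,0,-1]
    - [0.023,0,0,0,0,0,-1]
    - [0.022,0,0,0,0,0,-1]
    - [0.012,0,0,0,0,0,-1]
    - [0,0,0,0,0,0,-1]

```text
time_s: 8.02
eef_pos: [0.427, 0.3857, 0.0877]
eef_rot: [-0.176, -0.684, -0.176, 0.685]
wrist_force: [-0.8, 0.1, -1.2]
opening: 0.463
```

drive_tool:
  increments:
    - [0.012,0,0,0,0,0,-1]
    - [0.012,0,0,0,0,0,-1]
    - [0.012,0,0,0,0,0,-1]
    - [0,0,0,0,0,0,-1]

```text
time_s: 8.52
eef_pos: [0.4263, 0.3859, 0.0507]
eef_rot: [-0.177, -0.684, -0.176, 0.686]
wrist_force: [-0.8, -0.1, -1.1]
opening: 0.461
```

```bash
python3 - <<'E'
from h import *
plan([(427,385.3,48,119.1,-1)],maxstep=25)
c=snap('side','s5'); im=c['img'][:,:,::-1]
a=cv2.resize(im[100:240,180:320],None,fx=4,fy=4,interpolation=cv2.INTER_CUBIC)
cv2.imwrite('pics/s5c.png',a)
E
```

```text
t 8.53 pos [426.3 385.9  50.7] psi -61.1 tilt -1.0 q6 1.6 op 0.461
[0.003, 0.001, -0.0, 0.0, 0, 0, -1],  # 1
```

View pics/s5c.png

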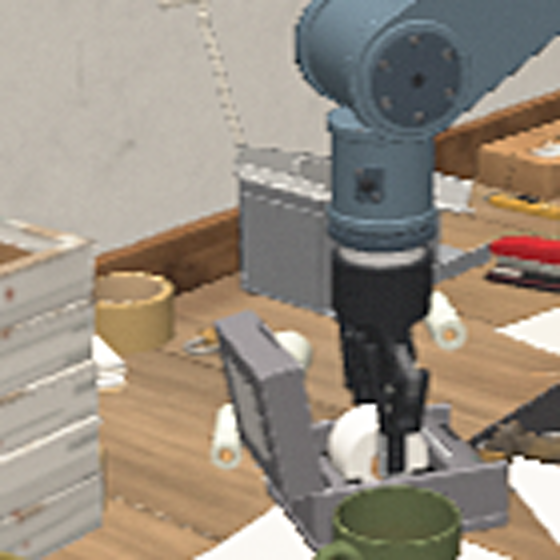

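drive_tool:
  increments:
    - [0.002,0,0,0,0,0,-1]
    - [0.001,0,0,0,0,0,-1]
    - [0,0,0,0,0,0,0]
    - [0,0,0,0,0,0,0.1]
    - [0,0,0,0,0,0,0.15]
    - [0,0,0,0,0,0,0.15]
    - [-0.02,0,0,0,0,0,0.15]
    - [-0.025,0,0,0,0,0,0.15]

```text
time_s: 9.57
eef_pos: [0.4271, 0.3864, 0.0954]
eef_rot: [-0.177, -0.684, -0.177, 0.685]
wrist_force: [-0.4, -0.0, -0.1]
opening: 0.574
```

drive_tool:
  increments:
    - [-0.04,0,0,0,0,0,0.15]
    - [-0.05,0,0,0,0,0,0]
    - [-0.05,0,0,0,0,0,-1]
    - [-0.02,0,0,0,0,0,-1]
    - [0,0,0,0,0,0,-1]

```text
time_s: 10.2
eef_pos: [0.4284, 0.3872, 0.2579]
eef_rot: [0.176, 0.687, 0.177, -0.683]
wrist_force: [0.4, -0.2, 0.1]
opening: -0.0
```

```bash
python3 - <<'E'
from h import *
plan([(427,385.3,245,119.1,-1)],maxstep=25)
c=snap('side','s6'); im=c['img'][:,:,::-1]
a=cv2.resize(im[140:240,210:310],None,fx=4,fy=4,interpolation=cv2.INTER_CUBIC)
c=snap('top','t6'); im=c['img'][:,:,::-1]
b=cv2.resize(im[160:260,140:240],None,fx=4,fy=4,interpolation=cv2.INTER_CUBIC)
cv2.imwrite('pics/s6c.png',np.hstack([a,b]))
E
```

```text
t 10.2 pos [428.4 387.2 257.9] psi -61.1 tilt -1.0 q6 1.6 op -0.0
[0.013, 0.001, 0.002, 0.0, 0, 0, -1],  # 1
```

View pics/s6c.png

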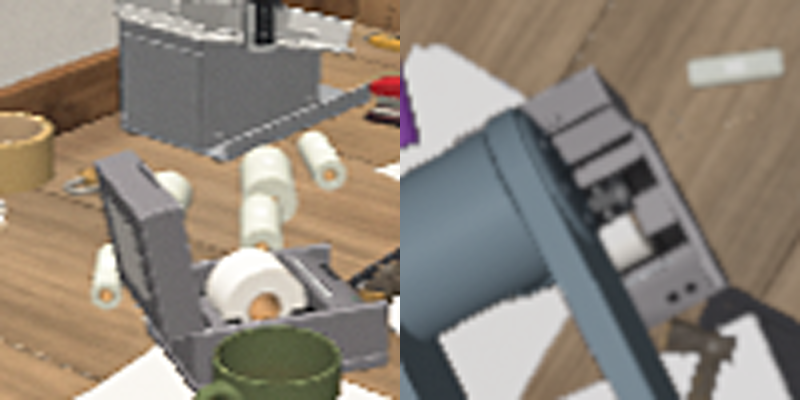

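```bash
python3 - <<'E'
from h import *
c=load('top0'); print('jar',onz(c,186,146,.095)); P=cloud(c)
print('crate handles',P[120,190],P[100,180],P[140,170],'purple',onz(c,137,185,.02))
plan([(580,470.3,258,119.1,-1),(580,470.3,139,119.1,-1)],maxstep=50)
E
```

```text
jar [0.6557435  0.40587673 0.095     ]
crate handles [0.73057103 0.38891605 0.13413552] [ 8.27510703e-01  4.47442319e-01 -7.83573058e-05] [0.65259001 0.43079131 0.21832066] purple [0.53362202 0.57762469 0.02      ]
t 10.3 pos [426.9 386.2 254.1] psi -61.1 tilt -1.0 q6 1.6 op 0.0
[-0.001, 0.0, -0.044, 0.0, 0, 0, -1], [-0.001, 0.0, -0.044, 0.0, 0, 0, -1], [-0.001, 0.0, -0.043, 0.0, 0, 0, -1], [-0.001, 0.0, -0.044, 0.0, 0, 0, -1],  # 4
[0.04, 0.0, 0.0, 0.0, 0, 0, -1], [0.04, 0.0, 0.0, 0.0, 0, 0, -1], [0.039, 0.0, 0.0, 0.0, 0, 0, -1],  # 3
```

```bash
python3 - <<'E'
from h import *
for t in('top0','side0'):
    c=load(t); P=cloud(c)
    X=np.array([.874,.486])
    for s in (140,150,160,175,185):
        g=np.array([.4235,.3833])+X*s/1000
        for z0 in (.1,.17):
            m=(P[...,2]>z0)&(P[...,2]<.35)&(c['depth']>0)
            d=np.hypot(P[...,0]-g[0],P[...,1]-g[1]); d[~m]=9
            # exclude lid
            r=(P[...,:2]-np.array([.4235,.3833])); a=r@X; b=r@np.array([-X[1],X[0]])
            d[(a>.05)&(a<.13)&(abs(b)<.065)]=9
            v,u=np.unravel_index(d.argmin(),d.shape); print(t,s,z0,round(d.min(),3),(u,v),P[v,u].round(3))
E
```

```text
top0 140 0.1 0.084 (np.int64(164), np.int64(147)) [0.63  0.445 0.231]
top0 140 0.17 0.084 (np.int64(164), np.int64(147)) [0.63  0.445 0.231]
top0 150 0.1 0.076 (np.int64(164), np.int64(147)) [0.63  0.445 0.231]
top0 150 0.17 0.076 (np.int64(164), np.int64(147)) [0.63  0.445 0.231]
top0 160 0.1 0.069 (np.int64(164), np.int64(147)) [0.63  0.445 0.231]
top0 160 0.17 0.069 (np.int64(164), np.int64(147)) [0.63  0.445 0.231]
top0 175 0.1 0.058 (np.int64(164), np.int64(147)) [0.63  0.445 0.231]
top0 175 0.17 0.058 (np.int64(164), np.int64(147)) [0.63  0.445 0.231]
top0 185 0.1 0.053 (np.int64(162), np.int64(146)) [0.632 0.45  0.233]
top0 185 0.17 0.053 (np.int64(162), np.int64(146)) [0.632 0.45  0.233]
side0 140 0.1 0.08 (np.int64(204), np.int64(161)) [0.626 0.444 0.228]
side0 140 0.17 0.08 (np.int64(204), np.int64(161)) [0.626 0.444 0.228]
side0 150 0.1 0.072 (np.int64(204), np.int64(161)) [0.626 0.444 0.228]
side0 150 0.17 0.072 (np.int64(204), np.int64(161)) [0.626 0.444 0.228]
side0 160 0.1 0.065 (np.int64(203), np.int64(159)) [0.627 0.45  0.236]
side0 160 0.17 0.065 (np.int64(203), np.int64(159)) [0.627 0.45  0.236]
side0 175 0.1 0.054 (np.int64(203), np.int64(159)) [0.627 0.45  0.236]
side0 175 0.17 0.054 (np.int64(203), np.int64(159)) [0.627 0.45  0.236]
side0 185 0.1 0.047 (np.int64(203), np.int64(192)) [0.63  0.457 0.136]
side0 185 0.17 0.048 (np.int64(203), np.int64(159)) [0.627 0.45  0.236]
```

```bash
python3 - <<'E'
from h import *
plan([(540.7,477.1,260,119.1,-1),(540.7,477.1,139,119.1,-1),(455,429.5,139,119.1,-1)],maxstep=40)
E
```

```text
t 10.3 pos [426.9 386.2 254.1] psi -61.1 tilt -1.0 q6 1.6 op 0.0
[-0.001, -0.006, -0.036, 0.0, 0, 0, -1], [-0.002, -0.006, -0.036, 0.0, 0, 0, -1], [-0.001, -0.006, -0.036, 0.0, 0, 0, -1], [-0.002, -0.007, -0.036, 0.0, 0, 0, -1],  # 4
[0.03, 0.0, 0.0, 0.0, 0, 0, -1], [0.03, 0.0, 0.0, 0.0, 0, 0, -1], [0.031, 0.0, 0.0, 0.0, 0, 0, -1], [0.03, 0.0, 0.0, 0.0, 0, 0, -1],  # 4
[0.0, 0.0, 0.033, 0.0, 0, 0, -1], [0.0, 0.0, 0.033, 0.0, 0, 0, -1], [0.0, 0.001, 0.032, 0.0, 0, 0, -1],  # 3
```

drive_tool:
  increments:
    - [-0.001,-0.006,-0.036,0,0,0,-1]
    - [-0.002,-0.006,-0.036,0,0,0,-1]
    - [-0.001,-0.006,-0.036,0,0,0,-1]
    - [-0.002,-0.007,-0.036,0,0,0,-1]
    - [0.03,0,0,0,0,0,-1]
    - [0.03,0,0,0,0,0,-1]
    - [0.031,0,0,0,0,0,-1]
    - [0.03,0,0,0,0,0,-1]
    - [0,0,0,0,0,0,-1]

```text
time_s: 11.42
eef_pos: [0.5384, 0.4761, 0.1336]
eef_rot: [-0.178, -0.681, -0.175, 0.688]
wrist_force: [-0.2, 0.0, 0.6]
opening: -0.001
```

drive_tool:
  increments:
    - [0,0,0.015,0,0,0,-1]
    - [0,0,0.015,0,0,0,-1]
    - [0,0,0.015,0,0,0,-1]
    - [0,0,0.015,0,0,0,-1]
    - [0,0,0.015,0,0,0,-1]
    - [0,0,0.015,0,0,0,-1]
    - [0,0,0.01,0,0,0,-1]
    - [0,0,0,0,0,0,-1]

```text
time_s: 12.42
eef_pos: [0.4535, 0.4296, 0.1399]
eef_rot: [0.177, 0.685, 0.177, -0.685]
wrist_force: [0.4, -0.4, -0.7]
opening: 0.004
```

```bash
python3 - <<'E'
from h import *
c=snap('side','s7'); im=c['img'][:,:,::-1]
a=cv2.resize(im[110:250,170:310],None,fx=4,fy=4,interpolation=cv2.INTER_CUBIC)
cv2.imwrite('pics/s7c.png',a)
plan([(455,429.5,240,None,-1)])
E
```

```text
t 12.47 pos [454.  429.8 139.9] psi -61.1 tilt -1.0 q6 1.63 op -0.002
[-0.033, 0.0, -0.0, 0.0, 0, 0, -1], [-0.034, 0.0, -0.0, 0.0, 0, 0, -1], [-0.033, 0.001, -0.001, 0.0, 0, 0, -1],  # 3
```

View pics/s7c.png

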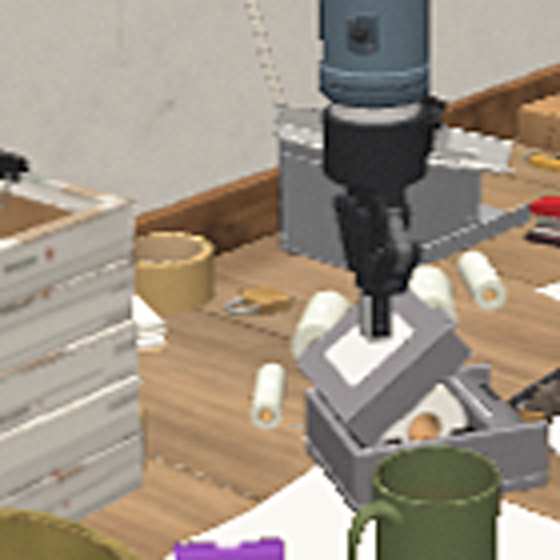

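drive_tool:
  increments:
    - [0,0,0,0,0,0,-1]
    - [-0.033,0,0,0,0,0,-1]
    - [-0.033,0,0,0,0,0,-1]
    - [-0.033,0,0,0,0,0,0]

```text
time_s: 12.98
eef_pos: [0.4541, 0.4297, 0.2392]
eef_rot: [-0.177, -0.685, -0.176, 0.685]
wrist_force: [0.7, 0.0, -1.3]
opening: 0.2
```

```bash
python3 - <<'E'
from h import *
c=snap('side','s8'); im=c['img'][:,:,::-1]
a=cv2.resize(im[140:240,210:310],None,fx=4,fy=4,interpolation=cv2.INTER_CUBIC)
c=snap('top','t8'); im=c['img'][:,:,::-1]
b=cv2.resize(im[150:250,310:410],None,fx=4,fy=4,interpolation=cv2.INTER_CUBIC)
cv2.imwrite('pics/s8c.png',np.hstack([a,b]))
s=load('s8')
hsv=cv2.cvtColor(s['img'],cv2.COLOR_RGB2HSV)
plan([(500,-165.5,240,149.2,0)],maxstep=50)
E
```

```text
t 13.07 pos [456.1 431.1 243.2] psi -61.1 tilt -1.0 q6 1.63 op 0.377
[0.0, 0.045, 0.021, -2.5, 0, 0, 0], [0.0, 0.044, 0.023, -2.5, 0, 0, 0], [0.0, 0.043, 0.025, -2.5, 0, 0, 0], [0.0, 0.042, 0.027, -2.5, 0, 0, 0], [0.0, 0.041, 0.028, -2.5, 0, 0, 0], [0.0, 0.04, 0.03, -2.5, 0, 0, 0], [0.001, 0.039, 0.032, -2.5, 0, 0, 0], [0.0, 0.037, 0.033, -2.5, 0, 0, 0], [0.001, 0.035, 0.035, -2.5, 0, 0, 0], [0.0, 0.034, 0.037, -2.5, 0, 0, 0], [0.001, 0.032, 0.038, -2.5, 0, 0, 0], [0.0, 0.031, 0.039, -3.0, 0, 0, 0],  # 12
```

View pics/s8c.png

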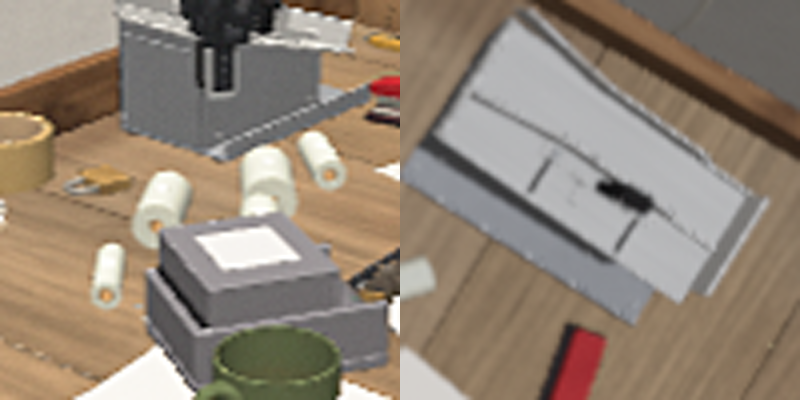

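```bash
python3 - <<'E'
from h import *
c=load('t8'); P=cloud(c)
O=np.array([470.2,-254.4]);th=np.radians(59.2);X=np.array([np.cos(th),np.sin(th)]);Y=np.array([-X[1],X[0]])
def f(u,v,z,n):
    p=onz(c,(u-400)/4+310-.4,v/4+150-.4,z)[:2]*1000-O; print(n,'hx',round(p@X,1),'y',round(p@Y,1))
f(767,200,.073,'lip far (hx-7.6,y-43..)'); f(708,293,.073,'lip near')
f(652,207,.135,'grip low end (72.7)')
f(598,183,.112,'grip up end bottom')
f(472,95,.151,'guide top end (hx 232)'); f(640,200+15,.1,'g')
f(712,248,.065,'guide low end'); f(435,140,.132,'fl near'); f(522,10,.132,'fl far')
f(400,165,.023,'foot(y92)'); f(632,322,.023,'foot(y92)')
m=(P[...,2]>.118)&(P[...,2]<.15);m[:190]=0;m[208:]=0;m[:,:355]=0;m[:,380:]=0
q=P[m]*1000; r=q[:,:2]-O; print(len(q),'grip hx',np.percentile(r@X,[3,50,97]),'y',np.percentile(r@Y,[3,50,97]),'z',np.percentile(q[:,2],[3,50,97]))
E
```

```text
lip far (hx-7.6,y-43..) hx -7.0 y -40.4
lip near hx -5.9 y 47.3
grip low end (72.7) hx 78.5 y 22.4
grip up end bottom hx 119.0 y 24.8
guide top end (hx 232) hx 240.2 y 24.3
g hx 76.5 y 27.0
guide low end hx 8.1 y 13.9
fl near hx 244.7 y 65.6
fl far hx 240.8 y -54.9
foot(y92) hx 251.1 y 84.5
foot(y92) hx 22.3 y 93.7
60 grip hx [ 78.79486672  95.60799233 110.52379712] y [17.94697188 26.09120423 31.13903895] z [121.12552615 137.71309462 143.77821946]
```

```bash
python3 - <<'E'
from h import *
plan([(498,-160.5,220,149,0),(498,-160.5,129,149,0)],maxstep=54)
E
```

```text
t 13.07 pos [456.1 431.1 243.2] psi -61.1 tilt -1.0 q6 1.63 op 0.377
[0.002, 0.049, 0.023, -2.5, 0, 0, 0], [0.002, 0.048, 0.025, -3.0, 0, 0, 0], [0.002, 0.047, 0.027, -2.5, 0, 0, 0], [0.002, 0.045, 0.029, -3.0, 0, 0, 0], [0.002, 0.044, 0.032, -2.5, 0, 0, 0], [0.002, 0.042, 0.033, -3.0, 0, 0, 0], [0.002, 0.04, 0.036, -2.5, 0, 0, 0], [0.002, 0.039, 0.037, -3.0, 0, 0, 0], [0.002, 0.037, 0.039, -2.5, 0, 0, 0], [0.003, 0.035, 0.041, -3.0, 0, 0, 0], [0.002, 0.033, 0.043, -2.5, 0, 0, 0],  # 11
[0.046, -0.0, -0.0, 0.0, 0, 0, 0], [0.045, -0.0, -0.0, 0.0, 0, 0, 0],  # 2
```

drive_tool:
  increments:
    - [0.002,0.049,0.023,-2.5,0,0,0]
    - [0.002,0.048,0.025,-3,0,0,0]
    - [0.002,0.047,0.027,-2.5,0,0,0]
    - [0.002,0.045,0.029,-3,0,0,0]
    - [0.002,0.044,0.032,-2.5,0,0,0]
    - [0.002,0.042,0.033,-3,0,0,0]
    - [0.002,0.04,0.036,-2.5,0,0,0]
    - [0.002,0.039,0.037,-3,0,0,0]
    - [0.002,0.037,0.039,-2.5,0,0,0]
    - [0.003,0.035,0.041,-3,0,0,0]

```text
time_s: 14.32
eef_pos: [0.4919, -0.11, 0.2167]
eef_rot: [0.335, 0.623, 0.335, -0.623]
wrist_force: [0.4, -0.1, 0.6]
opening: 0.501
```

drive_tool:
  increments:
    - [0.002,0.033,0.043,-2.5,0,0,0]
    - [0,0,0,0,0,0,0]
    - [0.023,0,0,0,0,0,0]
    - [0.023,0,0,0,0,0,0]
    - [0.02,0,0,0,0,0,0]
    - [0,0,0,0,0,0,0]

```text
time_s: 15.08
eef_pos: [0.4944, -0.1604, 0.1473]
eef_rot: [-0.346, -0.615, -0.349, 0.616]
wrist_force: [-0.5, 0.1, -0.2]
opening: 0.501
```

```bash
python3 - <<'E'
from h import *
plan([(498,-160.5,129,149,0)],maxstep=54)
c=snap('side','s9'); im=c['img'][:,:,::-1]
a=cv2.resize(im[110:190,225:305],None,fx=5,fy=5,interpolation=cv2.INTER_CUBIC)
c=snap('top','t9'); im=c['img'][:,:,::-1]
b=cv2.resize(im[155:235,320:400],None,fx=5,fy=5,interpolation=cv2.INTER_CUBIC)
cv2.imwrite('pics/s9c.png',np.hstack([a,b]))
E
```

```text
t 15.07 pos [ 494.4 -160.4  147.3] psi -31.1 tilt -1.0 q6 -0.0 op 0.501
[0.018, 0.003, -0.002, 0.0, 0, 0, 0],  # 1
```

View pics/s9c.png

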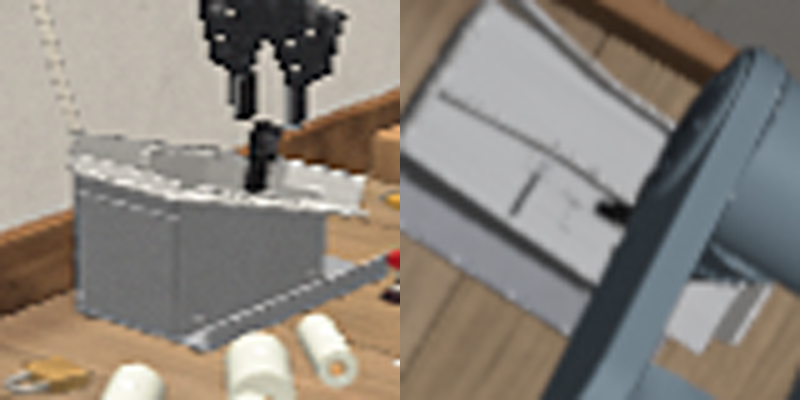

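drive_tool:
  increments:
    - [0.009,0.002,-0.001,0,0,0,0]
    - [0.009,0.001,-0.001,0,0,0,0]
    - [0,0,0,0,0,0,0]

```text
time_s: 15.55
eef_pos: [0.4988, -0.1616, 0.1304]
eef_rot: [-0.347, -0.615, -0.348, 0.616]
wrist_force: [-0.6, -0.0, 0.1]
opening: 0.499
```

```bash
python3 - <<'E'
from h import *
c=snap('side','s10'); im=c['img'][:,:,::-1]
a=cv2.resize(im[110:190,225:305],None,fx=5,fy=5,interpolation=cv2.INTER_CUBIC)
cv2.imwrite('pics/s10c.png',a)
E
```

```text
(no output)
```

View pics/s10c.png

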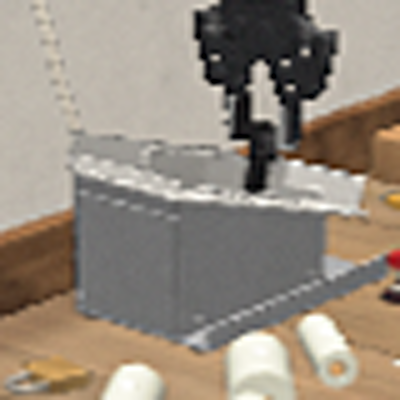

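drive_tool:
  increments:
    - [0,0,0,0,0,0,-0.3]
    - [0,0,0,0,0,0,-0.6]
    - [0,0,0,0,0,0,-1]
    - [0,0,0,0,0,0,-1]
    - [0,0,0,0,0,0,-1]

```text
time_s: 16.23
eef_pos: [0.4994, -0.162, 0.1317]
eef_rot: [0.348, 0.616, 0.348, -0.616]
wrist_force: [-3.1, 0.8, 5.4]
opening: 0.146
```

drive_tool:
  increments:
    - [0,-0.008,0,0,0,0,-1]
    - [0,-0.008,0,0,0,0,-1]
    - [0,-0.008,0,0,0,0,-1]
    - [0,-0.006,0,0,0,0,-1]
    - [0,0,0,0,0,0,-1]

```text
time_s: 16.85
eef_pos: [0.473, -0.1459, 0.1317]
eef_rot: [-0.348, -0.616, -0.348, 0.616]
wrist_force: [0.7, 1.1, 7.1]
opening: 0.146
```

drive_tool:
  increments:
    - [0,-0.003,0,0,0,0,-1]
    - [0,-0.002,0,0,0,0,-1]
    - [0,0,0,0,0,0,-1]

```text
time_s: 17.23
eef_pos: [0.4693, -0.1437, 0.1317]
eef_rot: [0.348, 0.616, 0.348, -0.615]
wrist_force: [1.9, 0.7, 6.6]
opening: 0.145
```

Moved about 35 mm so far. I'll keep going until the stop resists.

drive_tool:
  increments:
    - [0,-0.002,0,0,0,0,-1]
    - [0,-0.002,0,0,0,0,-1]
    - [0,0,0,0,0,0,-1]

```text
time_s: 17.6
eef_pos: [0.4667, -0.1422, 0.1317]
eef_rot: [0.349, 0.616, 0.347, -0.615]
wrist_force: [6.5, -0.8, 2.2]
opening: 0.149
```

drive_tool:
  increments:
    - [0,-0.002,0,0,0,0,-1]
    - [0,-0.001,0,0,0,0,-1]
    - [0,0,0,0,0,0,-1]

```text
time_s: 17.98
eef_pos: [0.4666, -0.1421, 0.1318]
eef_rot: [0.35, 0.618, 0.345, -0.614]
wrist_force: [16.7, -7.1, -10.1]
opening: 0.149
```

drive_tool:
  increments:
    - [0,0.002,0,0,0,0,-1]
    - [0,0,0,0,0,0,-0.4]
    - [0,0,0,0,0,0,-0.2]
    - [-0.03,0,0,0,0,0,0]
    - [-0.05,0,0,0,0,0,0]
    - [-0.03,-0.04,-0.03,0,0,0,0]
    - [0,-0.05,-0.03,0,0,0,0]
    - [0,-0.05,-0.03,0,0,0,0]
    - [0,0,0,0,0,0,0]

```text
time_s: 19.1
eef_pos: [0.3891, 0.0109, 0.2405]
eef_rot: [-0.349, -0.614, -0.35, 0.615]
wrist_force: [-0.0, -0.9, 0.7]
opening: 0.504
```

```bash
python3 - <<'E'
from h import *
c=snap('top','t11'); im=c['img'][:,:,::-1]
cv2.imwrite('pics/t11c.png',cv2.resize(im[130:260,150:410],None,fx=3,fy=3,interpolation=cv2.INTER_CUBIC))
for r in rolls(c): print(r)
plan([])
E
```

```text
{'px': (223, 176), 'c': (569.2, 293.4), 'L': 76.6, 'D': 19.5, 'a': -80.6, 'zt': np.float64(26.9)}
{'px': (260, 183), 'c': (548.9, 169.3), 'L': 74.1, 'D': 33.3, 'a': -88.8, 'zt': np.float64(44.0)}
{'px': (278, 209), 'c': (464.0, 106.9), 'L': 77.1, 'D': 39.1, 'a': -79.3, 'zt': np.float64(49.8)}
{'px': (252, 211), 'c': (456.7, 194.8), 'L': 75.6, 'D': 30.0, 'a': -80.6, 'zt': np.float64(37.8)}
{'px': (300, 223), 'c': (420.2, 30.1), 'L': 40.7, 'D': 25.0, 'a': -72.8, 'zt': np.float64(31.0)}
t 19.15 pos [390.4   9.4 240.9] psi -30.9 tilt -1.0 q6 0.26 op 0.497
```

View pics/t11c.png

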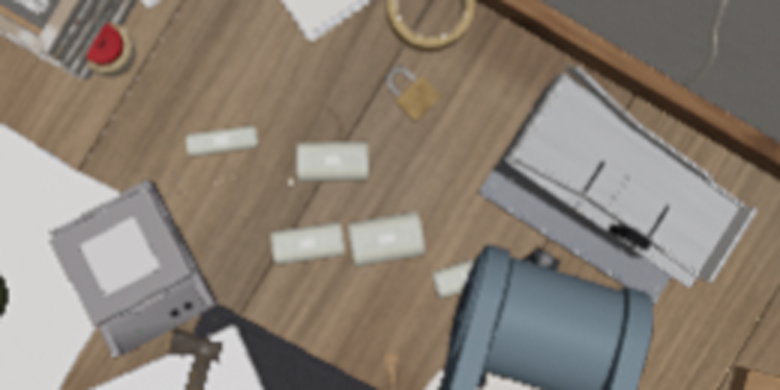

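```bash
python3 - <<'E'
from h import *
plan([(569.2,293.4,150,9.4,0.3),(569.2,293.4,60,9.4,0.3)],maxstep=55)
E
```

```text
t 19.15 pos [390.4   9.4 240.9] psi -30.9 tilt -1.0 q6 0.26 op 0.497
[0.013, 0.001, -0.048, -6.0, 0, 0, 0.3], [0.013, 0.006, -0.048, -5.5, 0, 0, 0.3], [0.013, 0.011, -0.047, -6.0, 0, 0, 0.3], [0.013, 0.015, -0.045, -5.5, 0, 0, 0.3], [0.013, 0.02, -0.044, -6.0, 0, 0, 0.3], [0.013, 0.024, -0.041, -5.5, 0, 0, 0.3], [0.013, 0.028, -0.039, -6.0, 0, 0, 0.3],  # 7
[0.045, -0.0, 0.0, 0.0, 0, 0, 0.3], [0.045, -0.0, 0.0, 0.0, 0, 0, 0.3],  # 2
```

drive_tool:
  increments:
    - [0.013,0.001,-0.048,-6,0,0,0.3]
    - [0.013,0.006,-0.048,-5.5,0,0,0.3]
    - [0.013,0.011,-0.047,-6,0,0,0.3]
    - [0.013,0.015,-0.045,-5.5,0,0,0.3]
    - [0.013,0.02,-0.044,-6,0,0,0.3]
    - [0.013,0.024,-0.041,-5.5,0,0,0.3]
    - [0.013,0.028,-0.039,-6,0,0,0.3]
    - [0.045,0,0,0,0,0,0.3]
    - [0.025,0,0,0,0,0,0.3]
    - [0,0,0,0,0,0,0.3]

```text
time_s: 20.4
eef_pos: [0.5698, 0.2901, 0.0765]
eef_rot: [0.538, 0.455, 0.54, -0.46]
wrist_force: [-0.3, -0.6, 0.2]
opening: 0.652
```

```bash
python3 - <<'E'
from h import *
plan([(569.2,293.4,13,9.4,0.3)],maxstep=25)
c=snap('side','s12'); im=c['img'][:,:,::-1]
a=cv2.resize(im[150:230,200:300],None,fx=4,fy=4,interpolation=cv2.INTER_CUBIC)
cv2.imwrite('pics/s12c.png',a)
E
```

```text
t 20.4 pos [569.8 290.1  76.5] psi 9.4 tilt -1.0 q6 0.12 op 0.652
[0.021, -0.0, -0.001, 0.0, 0, 0, 0.3], [0.021, -0.0, -0.001, 0.0, 0, 0, 0.3], [0.022, -0.0, -0.001, 0.0, 0, 0, 0.3],  # 3
```

View pics/s12c.png

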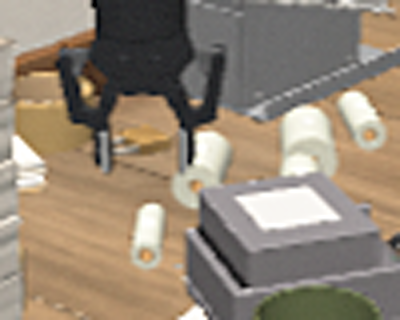

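drive_tool:
  increments:
    - [0.021,0,-0.001,0,0,0,0.3]
    - [0.021,0,-0.001,0,0,0,0.3]
    - [0.02,0,-0.001,0,0,0,0.3]
    - [0,0,0,0,0,0,0.2]
    - [0,0,0,0,0,0,0]
    - [0,0,0,0,0,0,-0.2]
    - [0,0,0,0,0,0,-0.5]
    - [0,0,0,0,0,0,-1]
    - [0,0,0,0,0,0,-1]

```text
time_s: 21.58
eef_pos: [0.5715, 0.295, 0.0195]
eef_rot: [0.54, 0.458, 0.539, -0.457]
wrist_force: [-1.7, -1.6, 6.8]
opening: 0.25
```

```bash
python3 - <<'E'
from h import *
plan([(569.2,293.4,13,9.4,0.3)],maxstep=25)
c=snap('side','s13'); im=c['img'][:,:,::-1]
a=cv2.resize(im[160:230,200:270],None,fx=7,fy=7,interpolation=cv2.INTER_CUBIC)
cv2.imwrite('pics/s13c.png',a)
E
```

```text
t 21.57 pos [571.5 295.   19.5] psi 9.4 tilt -1.0 q6 0.13 op 0.25
[0.006, -0.003, 0.001, 0.0, 0, 0, 0.3],  # 1
```

View pics/s13c.png

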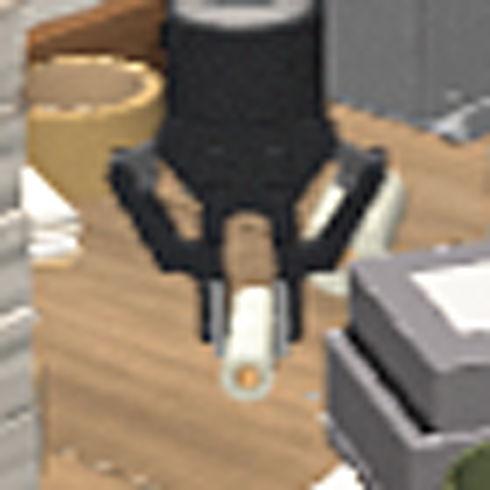

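drive_tool:
  increments:
    - [0,0,0,0,0,0,-0.3]
    - [0,0,0,0,0,0,-0.2]
    - [0.003,0,0,0,0,0,-0.2]
    - [0.003,0,0,0,0,0,-0.2]
    - [0,0,0,0,0,0,-0.2]
    - [0,0,0,0,0,0,-0.2]

```text
time_s: 22.38
eef_pos: [0.5708, 0.2948, 0.0122]
eef_rot: [0.539, 0.457, 0.539, -0.457]
wrist_force: [-1.1, -0.3, 0.8]
opening: 0.402
```

drive_tool:
  increments:
    - [0,0,0,0,0,0,-0.5]
    - [0,0,0,0,0,0,-1]
    - [0,0,0,0,0,0,-1]
    - [0,0,0,0,0,0,-1]

```text
time_s: 22.88
eef_pos: [0.571, 0.2948, 0.0126]
eef_rot: [0.539, 0.457, 0.539, -0.457]
wrist_force: [-0.5, -0.2, 3.4]
opening: 0.259
```

drive_tool:
  increments:
    - [-0.02,0,0,0,0,0,-1]
    - [-0.04,0,0,0,0,0,-1]
    - [-0.05,0,0,0,0,0,-1]
    - [-0.05,0,0,0,0,0,-1]
    - [-0.045,0,0,0,0,0,-1]
    - [0,0,0,0,0,0,-1]
    - [0,0,0,0,0,0,-1]

```text
time_s: 23.75
eef_pos: [0.5704, 0.2947, 0.2175]
eef_rot: [0.539, 0.457, 0.539, -0.457]
wrist_force: [-0.2, -0.7, -0.5]
opening: 0.254
```

```bash
python3 - <<'E'
from h import *
plan([(564,-90,205,59,-1)],maxstep=50)
c=snap('side','s14'); im=c['img'][:,:,::-1]
a=cv2.resize(im[90:230,180:320],None,fx=4,fy=4,interpolation=cv2.INTER_CUBIC)
cv2.imwrite('pics/s14c.png',a)
E
```

```text
t 23.75 pos [570.4 294.7 217.5] psi 9.4 tilt -1.0 q6 0.13 op 0.254
[0.002, -0.009, 0.047, -6.0, 0, 0, -1], [0.001, -0.014, 0.046, -6.0, 0, 0, -1], [0.002, -0.018, 0.045, -6.5, 0, 0, -1], [0.001, -0.023, 0.042, -6.0, 0, 0, -1], [0.002, -0.027, 0.039, -6.5, 0, 0, -1], [0.001, -0.032, 0.036, -6.0, 0, 0, -1], [0.002, -0.036, 0.033, -6.5, 0, 0, -1], [0.001, -0.039, 0.029, -6.0, 0, 0, -1],  # 8
```

View pics/s14c.png

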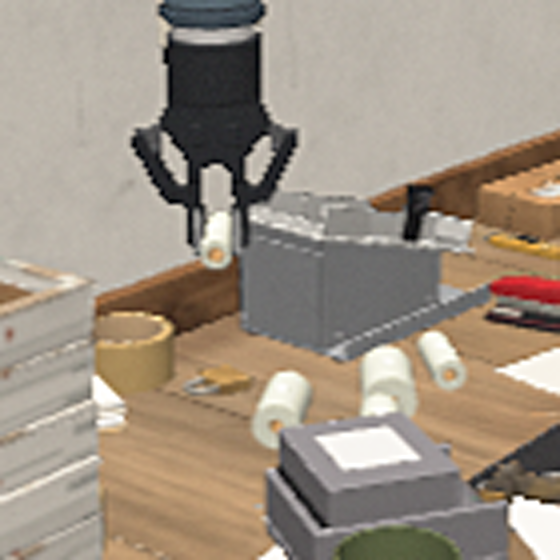

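drive_tool:
  increments:
    - [0.002,-0.009,0.047,-6,0,0,-1]
    - [0.001,-0.014,0.046,-6,0,0,-1]
    - [0.002,-0.018,0.045,-6.5,0,0,-1]
    - [0.001,-0.023,0.042,-6,0,0,-1]
    - [0.002,-0.027,0.039,-6.5,0,0,-1]
    - [0.001,-0.032,0.036,-6,0,0,-1]
    - [0.002,-0.036,0.033,-6.5,0,0,-1]
    - [0.001,-0.039,0.029,-6,0,0,-1]
    - [0,0,0,0,0,0,-1]
    - [0,0,0,0,0,0,-1]

```text
time_s: 25.05
eef_pos: [0.5636, -0.09, 0.2038]
eef_rot: [0.68, 0.19, 0.682, -0.19]
wrist_force: [0.0, 0.6, 0.1]
opening: 0.255
```

```bash
python3 - <<'E'
from h import *
plan([(564,-90,125,59,-1)],maxstep=20)
c=snap('top','t15'); im=c['img'][:,:,::-1]
a=cv2.resize(im[140:240,310:410],None,fx=5,fy=5,interpolation=cv2.INTER_CUBIC)
cv2.imwrite('pics/t15c.png',a)
E
```

```text
t 25.05 pos [563.6 -90.  203.8] psi 58.8 tilt -1.0 q6 -1.39 op 0.255
[0.02, 0.0, 0.0, 0.0, 0, 0, -1], [0.02, 0.0, 0.0, 0.0, 0, 0, -1], [0.019, 0.0, 0.0, 0.0, 0, 0, -1], [0.02, 0.0, 0.0, 0.0, 0, 0, -1],  # 4
```

View pics/t15c.png

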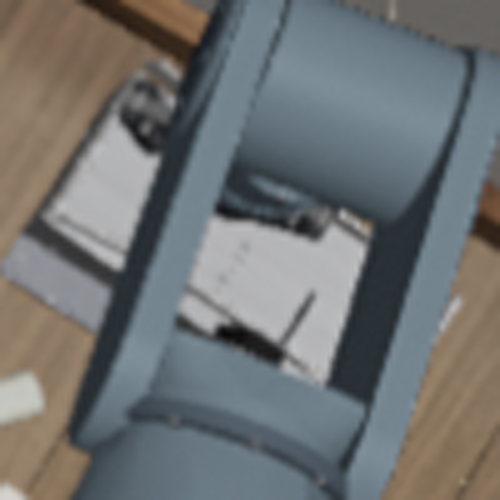

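drive_tool:
  increments:
    - [0.02,0,0,0,0,0,-1]
    - [0.02,0,0,0,0,0,-1]
    - [0.018,-0.003,0,0,0,0,-1]
    - [0.003,0,0,0,0,8.5,-1]
    - [0,0,0,0,0,8.5,-1]
    - [0,0,0,0,0,0,-1]

```text
time_s: 25.85
eef_pos: [0.5618, -0.0939, 0.1433]
eef_rot: [0.701, 0.289, 0.646, -0.088]
wrist_force: [0.3, 0.0, -0.4]
opening: 0.257
```

```bash
cat >> h.py <<'E'
def lane():
    o,p,psi,Rm=pose(); O=np.array([468.1,-249.6]);th=np.radians(59);X=np.array([np.cos(th),np.sin(th)]);Y=np.array([-X[1],X[0]])
    r=p[:2]-O; hx=r@X; dz=p[2]-48; c,s=np.cos(np.radians(17)),np.sin(np.radians(17))
    print('t',round(o['time_s'],2),'lane x %.1f y %.1f z %.1f'%(hx*c+dz*s,r@Y,-hx*s+dz*c),'toolx',Rm[:,0].round(3),'-n',np.r_[s*X,-c].round(3),'op',round(o['opening'],3),'F',np.round(o['wrist_force'],1))
E
python3 - <<'E'
from h import *
lane()
c=snap('side','s16'); im=c['img'][:,:,::-1]
a=cv2.resize(im[90:190,200:320],None,fx=5,fy=5,interpolation=cv2.INTER_CUBIC)
cv2.imwrite('pics/s16c.png',a)
E
```

```text
t 25.85 lane x 201.6 y -0.2 z 38.0 toolx [ 0.15   0.251 -0.956] -n [ 0.151  0.251 -0.956] op 0.257 F [ 0.3  0.  -0.4]
```

View pics/s16c.png

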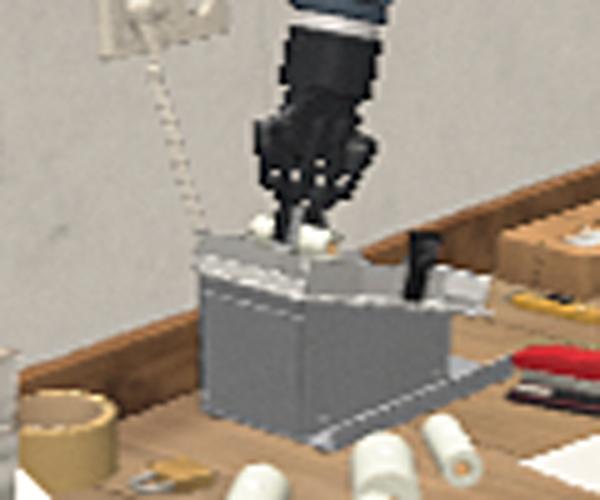

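drive_tool:
  increments:
    - [0.01,0,0,0,0,0,-1]
    - [0.009,0,0,0,0,0,-1]
    - [0,0,0,0,0,0,-1]
    - [0,0,0,0,0,0,-1]

```text
time_s: 26.4
eef_pos: [0.5659, -0.0878, 0.126]
eef_rot: [0.702, 0.288, 0.646, -0.086]
wrist_force: [-0.4, -0.3, 0.7]
opening: 0.258
```

```bash
python3 - <<'E'
from h import *
lane()
c=snap('side','s17'); im=c['img'][:,:,::-1]
a=cv2.resize(im[90:190,200:320],None,fx=5,fy=5,interpolation=cv2.INTER_CUBIC)
cv2.imwrite('pics/s17c.png',a)
E
```

```text
t 26.4 lane x 203.6 y -0.5 z 19.3 toolx [ 0.15   0.25  -0.956] -n [ 0.151  0.251 -0.956] op 0.258 F [-0.4 -0.3  0.7]
```

View pics/s17c.png

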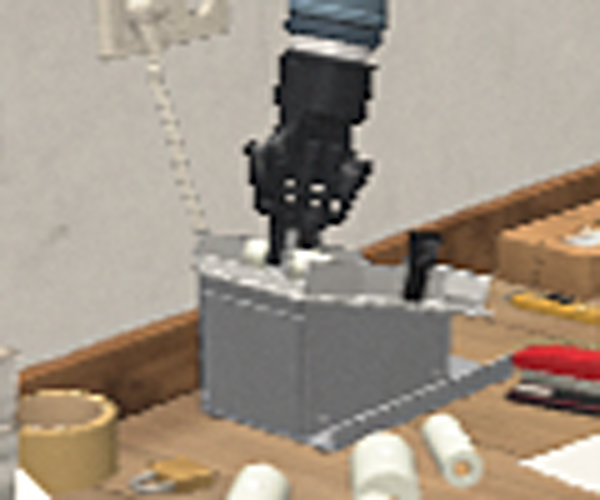

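drive_tool:
  increments:
    - [0.003,0,0,0,0,0,-1]
    - [0,0,0,0,0,0,-1]
    - [0,0,0,0,0,0,-0.2]
    - [0,0,0,0,0,0,0]
    - [0,0,0,0,0,0,0.1]
    - [-0.01,0,0,0,0,0,0.1]
    - [-0.02,0,0,0,0,0,0.1]
    - [-0.03,0,0,0,0,0,0.1]
    - [-0.03,0,0,0,0,-8.5,0.1]
    - [-0.02,0,0,0,0,-8.5,0.1]

```text
time_s: 27.7
eef_pos: [0.5514, -0.1144, 0.2321]
eef_rot: [0.682, 0.189, 0.68, -0.192]
wrist_force: [-0.2, 0.3, -1.0]
opening: 0.548
```

```bash
python3 - <<'E'
from h import *
lane()
c=snap('side','s18'); im=c['img'][:,:,::-1]
a=cv2.resize(im[90:190,200:320],None,fx=4,fy=4,interpolation=cv2.INTER_CUBIC)
c=snap('top','t18'); im=c['img'][:,:,::-1]
b=cv2.resize(im[140:240,310:410],None,fx=4,fy=4,interpolation=cv2.INTER_CUBIC)
cv2.imwrite('pics/s18c.png',np.hstack([a[:400],b]))
E
```

```text
t 27.7 lane x 205.7 y -1.8 z 129.7 toolx [ 0.001 -0.006 -1.   ] -n [ 0.151  0.251 -0.956] op 0.548 F [-0.2  0.3 -1. ]
```

View pics/s18c.png

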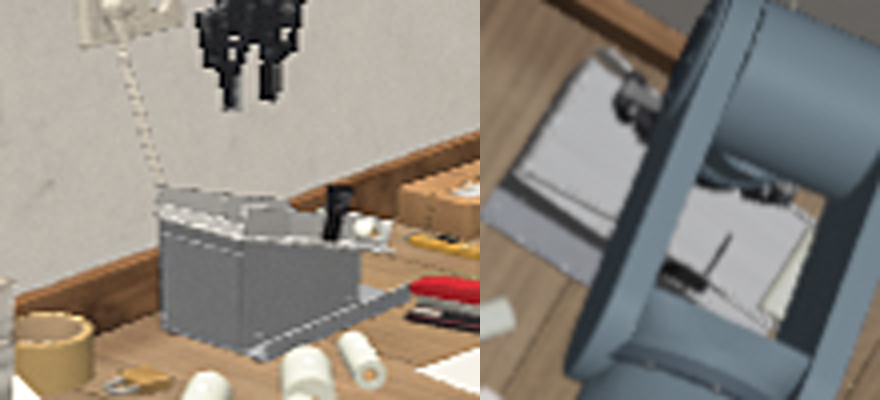

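```bash
python3 - <<'E'
from h import *
c=load('t18')
for r in rolls(c,(180,150,330,260)): print(r)
plan([(426.2,13,130,18.6,0.3),(426.2,13,60,18.6,.3)],maxstep=45)
E
```

```text
{'px': (260, 183), 'c': (548.9, 169.3), 'L': 74.1, 'D': 33.3, 'a': -88.8, 'zt': np.float64(44.5)}
{'px': (278, 209), 'c': (464.0, 107.7), 'L': 76.5, 'D': 40.2, 'a': -79.5, 'zt': np.float64(49.6)}
{'px': (252, 211), 'c': (456.7, 194.8), 'L': 75.6, 'D': 30.0, 'a': -80.6, 'zt': np.float64(37.7)}
{'px': (306, 221), 'c': (426.4, 12.6), 'L': 77.7, 'D': 25.2, 'a': -71.4, 'zt': np.float64(32.3)}
{'px': (227, 251), 'c': (327.6, 274.3), 'L': 67.1, 'D': 59.8, 'a': 1.2, 'zt': np.float64(15.4)}
{'px': (201, 255), 'c': (310.8, 370.1), 'L': 106.9, 'D': 36.3, 'a': -88.8, 'zt': np.float64(17.6)}
t 27.8 pos [ 553.6 -111.8  233.1] psi 59.1 tilt -1.0 q6 -1.44 op 0.55
[0.021, 0.008, -0.035, 8.0, 0, 0, 0.3], [0.021, 0.004, -0.035, 8.0, 0, 0, 0.3], [0.02, -0.002, -0.036, 8.0, 0, 0, 0.3], [0.021, -0.006, -0.035, 8.0, 0, 0, 0.3], [0.02, -0.012, -0.034, 8.5, 0, 0, 0.3],  # 5
[0.035, 0.0, 0.0, 0.0, 0, 0, 0.3], [0.035, 0.0, 0.0, 0.0, 0, 0, 0.3],  # 2
```

drive_tool:
  increments:
    - [0.015,0.008,-0.035,8,0,0,0.3]
    - [0.018,0.004,-0.035,8,0,0,0.3]
    - [0.02,-0.002,-0.036,8,0,0,0.3]
    - [0.024,-0.006,-0.035,8,0,0,0.3]
    - [0.026,-0.012,-0.034,8.5,0,0,0.3]
    - [0.035,0,0,0,0,0,0.3]
    - [0.035,0,0,0,0,0,0.3]
    - [0,0,0,0,0,0,0.3]
    - [0,0,0,0,0,0,0.3]

```text
time_s: 28.92
eef_pos: [0.4239, 0.0124, 0.0567]
eef_rot: [0.573, 0.414, 0.573, -0.413]
wrist_force: [-0.2, 0.5, -0.3]
opening: 0.651
```

```bash
python3 - <<'E'
from h import *
plan([(426.4,12.8,14,18.6,.3)],maxstep=25)
c=snap('side','s19'); im=c['img'][:,:,::-1]
a=cv2.resize(im[130:230,230:330],None,fx=4,fy=4,interpolation=cv2.INTER_CUBIC)
cv2.imwrite('pics/s19c.png',a)
E
```

```text
t 28.93 pos [423.9  12.4  56.7] psi 18.4 tilt -1.0 q6 -0.57 op 0.651
[0.021, 0.001, 0.0, 0.0, 0, 0, 0.3], [0.022, 0.002, 0.0, 0.0, 0, 0, 0.3],  # 2
```

View pics/s19c.png

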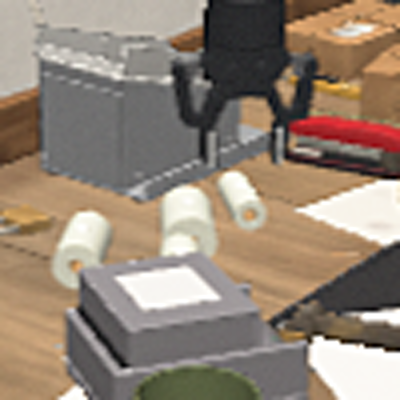

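drive_tool:
  increments:
    - [0.021,0.001,0,0,0,0,0.3]
    - [0.021,0.001,0,0,0,0,0.3]
    - [0,0,0,0,0,0,0.2]
    - [0,0,0,0,0,0,0]
    - [0,0,0,0,0,0,-0.2]
    - [0,0,0,0,0,0,-0.5]
    - [0,0,0,0,0,0,-1]
    - [0,0,0,0,0,0,-1]
    - [0,0,0,0,0,0,-1]

```text
time_s: 30.1
eef_pos: [0.4264, 0.0131, 0.0153]
eef_rot: [0.574, 0.414, 0.573, -0.413]
wrist_force: [-2.7, -0.3, 8.1]
opening: 0.334
```

drive_tool:
  increments:
    - [-0.02,0,0,0,0,0,-1]
    - [-0.04,0,0,0,0,0,-1]
    - [-0.05,0,0,0,0,0,-1]
    - [-0.05,0,0,0,0,0,-1]
    - [-0.035,0,0,0,0,0,-1]
    - [0,0,0,0,0,0,-1]
    - [0,0,0,0,0,0,-1]

```text
time_s: 30.98
eef_pos: [0.4249, 0.0134, 0.2085]
eef_rot: [0.573, 0.413, 0.574, -0.414]
wrist_force: [-0.3, 0.3, -0.5]
opening: 0.329
```

```bash
python3 - <<'E'
from h import *
plan([(563,-91.5,200,59,-1),(563,-91.5,143,59,-1)],maxstep=40)
E
```

```text
t 30.98 pos [424.9  13.4 208.5] psi 18.4 tilt -1.0 q6 -0.57 op 0.329
[0.002, 0.02, 0.029, -8.0, 0, 0, -1], [0.002, 0.015, 0.031, -8.0, 0, 0, -1], [0.002, 0.011, 0.033, -8.0, 0, 0, -1], [0.001, 0.006, 0.034, -8.5, 0, 0, -1], [0.002, 0.001, 0.034, -8.0, 0, 0, -1],  # 5
[0.028, 0.0, 0.0, 0.0, 0, 0, -1], [0.029, 0.0, 0.0, 0.0, 0, 0, -1],  # 2
```

drive_tool:
  increments:
    - [0.002,0.02,0.029,-8,0,0,-1]
    - [0.002,0.015,0.031,-8,0,0,-1]
    - [0.002,0.011,0.033,-8,0,0,-1]
    - [0.001,0.006,0.034,-8.5,0,0,-1]
    - [0.002,0.001,0.034,-8,0,0,-1]
    - [0.028,0,0,0,0,0,-1]
    - [0.027,0,0,0,0,8.5,-1]
    - [0,0,0,0,0,8.5,-1]
    - [0,0,0,0,0,0,-1]
    - [0,0,0,0,0,0,-1]

```text
time_s: 32.22
eef_pos: [0.5626, -0.0917, 0.1444]
eef_rot: [0.701, 0.288, 0.646, -0.088]
wrist_force: [-0.5, 0.4, 0.1]
opening: 0.328
```

```bash
python3 - <<'E'
from h import *
lane()
E
```

```text
t 32.23 lane x 204.1 y 0.3 z 38.4 toolx [ 0.149  0.249 -0.957] -n [ 0.151  0.251 -0.956] op 0.328 F [-0.5  0.4  0.1]
```

drive_tool:
  increments:
    - [0.01,0,0,0,0,0,-1]
    - [0.01,0,0,0,0,0,-1]
    - [0,0,0,0,0,0,-1]
    - [0,0,0,0,0,0,0]
    - [0,0,0,0,0,0,0.15]
    - [0,0,0,0,0,0,0.2]
    - [-0.01,0,0,0,0,0,0.2]
    - [-0.02,0,0,0,0,0,0.2]
    - [-0.03,0,0,0,0,0,0.2]
    - [-0.03,0,0,0,0,-8.5,0.2]

```text
time_s: 33.48
eef_pos: [0.5512, -0.1115, 0.2129]
eef_rot: [0.693, 0.24, 0.666, -0.141]
wrist_force: [-0.6, -0.8, -0.1]
opening: 0.601
```

drive_tool:
  increments:
    - [-0.01,0,0,0,0,-8.5,0.4]
    - [0,0,0,0,0,0,0.4]
    - [0,0,0,0,0,0,0.4]

```text
time_s: 33.85
eef_pos: [0.5511, -0.1102, 0.2212]
eef_rot: [0.681, 0.19, 0.682, -0.188]
wrist_force: [-0.9, -0.1, 0.1]
opening: 0.702
```

```bash
python3 - <<'E'
from h import *
lane()
c=snap('side','s20'); im=c['img'][:,:,::-1]
a=cv2.resize(im[90:190,200:320],None,fx=4,fy=4,interpolation=cv2.INTER_CUBIC)
c=snap('top','t20'); im=c['img'][:,:,::-1]
b=cv2.resize(im[140:240,310:410],None,fx=4,fy=4,interpolation=cv2.INTER_CUBIC)
cv2.imwrite('pics/s20c.png',np.hstack([a[:400],b]))
for r in rolls(c): print(r)
E
```

```text
t 33.85 lane x 205.8 y 0.6 z 118.2 toolx [-0.     0.003 -1.   ] -n [ 0.151  0.251 -0.956] op 0.702 F [-0.9 -0.1  0.1]
{'px': (260, 183), 'c': (548.9, 167.7), 'L': 77.4, 'D': 33.3, 'a': -88.8, 'zt': np.float64(44.1)}
{'px': (278, 209), 'c': (464.0, 107.7), 'L': 76.5, 'D': 40.2, 'a': -79.5, 'zt': np.float64(49.7)}
{'px': (252, 211), 'c': (456.7, 194.8), 'L': 75.6, 'D': 30.0, 'a': -80.6, 'zt': np.float64(38.6)}
```

View pics/s20c.png

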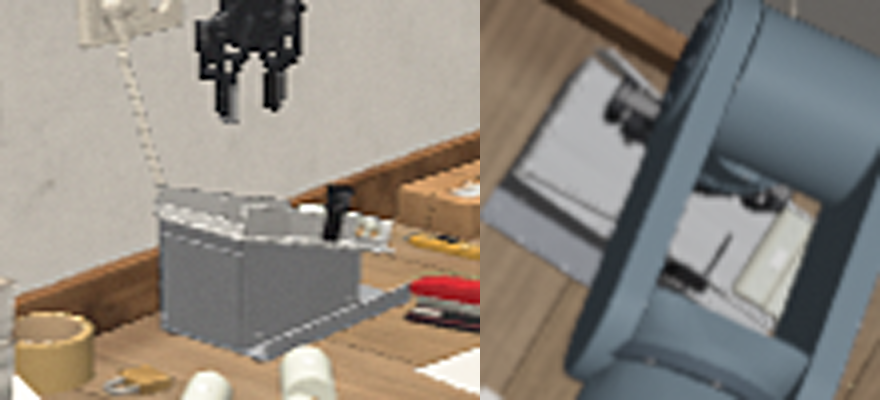

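```bash
python3 - <<'E'
from h import *
plan([(456.7,194.8,150,9.4,0.4),(456.7,194.8,65,9.4,.4)],maxstep=50)
E
```

```text
t 33.95 pos [ 550.7 -110.8  220.8] psi 58.9 tilt -1.0 q6 -1.44 op 0.697
[0.01, 0.03, -0.034, 7.0, 0, 0, 0.4], [0.01, 0.026, -0.038, 7.0, 0, 0, 0.4], [0.01, 0.021, -0.04, 7.0, 0, 0, 0.4], [0.01, 0.016, -0.043, 7.0, 0, 0, 0.4], [0.01, 0.011, -0.044, 7.0, 0, 0, 0.4], [0.01, 0.006, -0.046, 7.0, 0, 0, 0.4], [0.011, -0.0, -0.046, 7.5, 0, 0, 0.4],  # 7
[0.042, -0.0, 0.0, 0.0, 0, 0, 0.4], [0.043, -0.0, 0.0, 0.0, 0, 0, 0.4],  # 2
```

drive_tool:
  increments:
    - [0.01,0.03,-0.034,7,0,0,0.4]
    - [0.01,0.026,-0.038,7,0,0,0.4]
    - [0.01,0.021,-0.04,7,0,0,0.4]
    - [0.01,0.016,-0.043,7,0,0,0.4]
    - [0.01,0.011,-0.044,7,0,0,0.4]
    - [0.01,0.006,-0.046,7,0,0,0.4]
    - [0.011,0,-0.046,7.5,0,0,0.4]
    - [0.042,0,0,0,0,0,0.4]
    - [0.04,0,0,0,0,0,0.4]
    - [0,0,0,0,0,0,0.4]

```text
time_s: 35.2
eef_pos: [0.4539, 0.1943, 0.0656]
eef_rot: [0.537, 0.456, 0.541, -0.46]
wrist_force: [-0.2, 0.7, 1.5]
opening: 0.698
```

drive_tool:
  increments:
    - [0,0,0,0,0,0,0.4]
    - [0,0,0,0,0,0,0.4]

```text
time_s: 35.45
eef_pos: [0.4588, 0.1953, 0.0707]
eef_rot: [0.54, 0.458, 0.539, -0.457]
wrist_force: [0.6, 0.6, 0.7]
opening: 0.701
```

```bash
python3 - <<'E'
from h import *
plan([(456.7,194.8,16,9.4,.4)],maxstep=25)
c=snap('side','s21'); im=c['img'][:,:,::-1]
a=cv2.resize(im[120:240,210:330],None,fx=4,fy=4,interpolation=cv2.INTER_CUBIC)
cv2.imwrite('pics/s21c.png',a)
E
```

```text
t 35.45 pos [458.8 195.3  70.7] psi 9.4 tilt -1.0 q6 0.0 op 0.701
[0.018, -0.001, 0.0, 0.0, 0, 0, 0.4], [0.018, -0.001, 0.0, 0.0, 0, 0, 0.4], [0.019, -0.0, 0.0, 0.0, 0, 0, 0.4],  # 3
```

View pics/s21c.png

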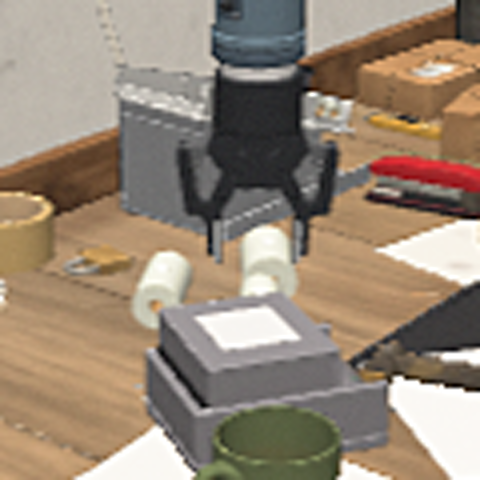

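drive_tool:
  increments:
    - [0.018,0,0,0,0,0,0.4]
    - [0.018,0,0,0,0,0,0.4]
    - [0.016,0,0,0,0,0,0.4]
    - [0,0,0,0,0,0,0.2]
    - [0,0,0,0,0,0,0]
    - [0,0,0,0,0,0,-0.2]
    - [0,0,0,0,0,0,-0.5]
    - [0,0,0,0,0,0,-1]
    - [0,0,0,0,0,0,-1]

```text
time_s: 36.62
eef_pos: [0.4579, 0.1956, 0.0179]
eef_rot: [0.54, 0.458, 0.539, -0.457]
wrist_force: [-2.2, -0.9, 6.4]
opening: 0.402
```

drive_tool:
  increments:
    - [-0.02,0,0,0,0,0,-1]
    - [-0.04,0,0,0,0,0,-1]
    - [-0.05,0,0,0,0,0,-1]
    - [-0.05,0,0,0,0,0,-1]
    - [-0.035,0,0,0,0,0,-1]
    - [0,0,0,0,0,0,-1]
    - [0,0,0,0,0,0,-1]

```text
time_s: 37.5
eef_pos: [0.4567, 0.1953, 0.2112]
eef_rot: [0.539, 0.457, 0.54, -0.457]
wrist_force: [-0.5, 0.6, -1.3]
opening: 0.4
```

```bash
python3 - <<'E'
from h import *
plan([(563,-93,205,59,-1),(563,-93,147,59,-1)],maxstep=45)
E
```

```text
t 37.5 pos [456.7 195.3 211.2] psi 9.4 tilt -1.0 q6 0.0 op 0.4
[0.001, 0.008, 0.043, -7.0, 0, 0, -1], [0.001, 0.003, 0.044, -7.0, 0, 0, -1], [0.001, -0.002, 0.044, -7.0, 0, 0, -1], [0.001, -0.008, 0.043, -7.0, 0, 0, -1], [0.001, -0.013, 0.042, -7.0, 0, 0, -1], [0.001, -0.018, 0.04, -7.5, 0, 0, -1], [0.0, -0.023, 0.037, -7.0, 0, 0, -1],  # 7
[0.029, -0.0, 0.0, 0.0, 0, 0, -1], [0.029, -0.0, 0.0, 0.0, 0, 0, -1],  # 2
```

drive_tool:
  increments:
    - [0.001,0.008,0.043,-7,0,0,-1]
    - [0.001,0.003,0.044,-7,0,0,-1]
    - [0.001,-0.002,0.044,-7,0,0,-1]
    - [0.001,-0.008,0.043,-7,0,0,-1]
    - [0.001,-0.013,0.042,-7,0,0,-1]
    - [0.001,-0.018,0.04,-7.5,0,0,-1]
    - [0,-0.023,0.037,-7,0,0,-1]
    - [0.029,0,0,0,0,0,-1]
    - [0.028,0,0,0,0,8.5,-1]
    - [0,0,0,0,0,8.5,-1]

```text
time_s: 38.75
eef_pos: [0.5608, -0.0909, 0.1445]
eef_rot: [0.699, 0.29, 0.648, -0.085]
wrist_force: [-0.5, -0.0, -1.5]
opening: 0.399
```

drive_tool:
  increments:
    - [0,0,0,0,0,0,-1]
    - [0,0,0,0,0,0,-1]

```text
time_s: 39.0
eef_pos: [0.5629, -0.0927, 0.1482]
eef_rot: [0.701, 0.288, 0.646, -0.088]
wrist_force: [-0.2, 1.1, -0.6]
opening: 0.402
```

```bash
python3 - <<'E'
from h import *
lane()
E
```

```text
t 39.0 lane x 204.6 y -0.4 z 42.2 toolx [ 0.149  0.249 -0.957] -n [ 0.151  0.251 -0.956] op 0.402 F [-0.2  1.1 -0.6]
```

drive_tool:
  increments:
    - [0.011,0,0,0,0,0,-1]
    - [0.01,0,0,0,0,0,-1]
    - [0,0,0,0,0,0,-1]
    - [0,0,0,0,0,0,0.1]
    - [0,0,0,0,0,0,0.25]
    - [0,0,0,0,0,0,0.35]
    - [-0.01,0,0,0,0,0,0.35]
    - [-0.02,0,0,0,0,0,0.35]
    - [-0.03,0,0,0,0,0,0.35]
    - [-0.03,0,0,0,0,-8.5,0.35]

```text
time_s: 40.25
eef_pos: [0.5516, -0.1122, 0.2157]
eef_rot: [0.693, 0.24, 0.666, -0.141]
wrist_force: [-0.1, 0.3, -1.7]
opening: 0.676
```

drive_tool:
  increments:
    - [-0.01,0,0,0,0,-8.5,0.5]
    - [0,0,0,0,0,0,0.5]
    - [0,0,0,0,0,0,0.5]

```text
time_s: 40.62
eef_pos: [0.5516, -0.1109, 0.2241]
eef_rot: [0.681, 0.19, 0.682, -0.188]
wrist_force: [-0.8, 0.9, -0.7]
opening: 0.753
```

```bash
python3 - <<'E'
from h import *
lane()
c=snap('side','s22'); im=c['img'][:,:,::-1]
a=cv2.resize(im[90:190,200:320],None,fx=4,fy=4,interpolation=cv2.INTER_CUBIC)
c=snap('top','t22'); im=c['img'][:,:,::-1]
b=cv2.resize(im[140:240,310:410],None,fx=4,fy=4,interpolation=cv2.INTER_CUBIC)
cv2.imwrite('pics/s22c.png',np.hstack([a[:400],b]))
for r in rolls(c): print(r)
plan([(548.9,168,150,1.2,0.6),(548.9,168,75,1.2,.6)],maxstep=50)
E
```

```text
t 40.62 lane x 206.3 y -0.2 z 121.1 toolx [-0.     0.003 -1.   ] -n [ 0.151  0.251 -0.956] op 0.753 F [-0.8  0.9 -0.7]
{'px': (260, 183), 'c': (548.9, 169.3), 'L': 74.1, 'D': 33.3, 'a': -88.8, 'zt': np.float64(43.1)}
{'px': (278, 209), 'c': (464.0, 107.7), 'L': 76.5, 'D': 40.2, 'a': -79.5, 'zt': np.float64(49.9)}
t 40.73 pos [ 551.2 -111.6  223.7] psi 58.9 tilt -1.0 q6 -1.44 op 0.748
[0.012, 0.04, -0.024, 9.5, 0, 0, 0.6], [0.012, 0.035, -0.031, 9.5, 0, 0, 0.6], [0.012, 0.029, -0.036, 9.5, 0, 0, 0.6], [0.013, 0.023, -0.04, 9.5, 0, 0, 0.6], [0.012, 0.016, -0.044, 10.0, 0, 0, 0.6], [0.013, 0.009, -0.046, 9.5, 0, 0, 0.6],  # 6
[0.037, 0.0, -0.0, 0.0, 0, 0, 0.6], [0.038, 0.0, -0.0, 0.0, 0, 0, 0.6],  # 2
```

View pics/s22c.png

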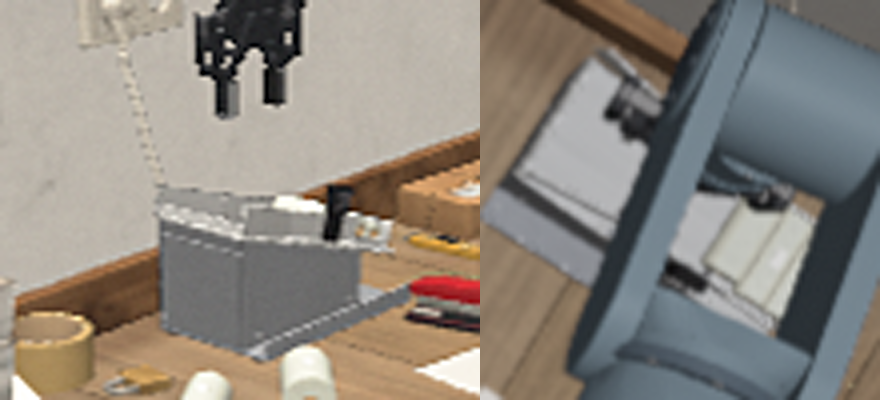

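drive_tool:
  increments:
    - [0.006,0.04,-0.024,9.5,0,0,0.6]
    - [0.008,0.035,-0.031,9.5,0,0,0.6]
    - [0.012,0.029,-0.036,9.5,0,0,0.6]
    - [0.016,0.023,-0.04,9.5,0,0,0.6]
    - [0.016,0.016,-0.044,10,0,0,0.6]
    - [0.016,0.009,-0.046,9.5,0,0,0.6]
    - [0.037,0,0,0,0,0,0.6]
    - [0.035,0,0,0,0,0,0.6]
    - [0,0,0,0,0,0,0.6]
    - [0,0,0,0,0,0,0.6]

```text
time_s: 41.98
eef_pos: [0.5501, 0.1676, 0.0796]
eef_rot: [0.506, 0.494, 0.506, -0.494]
wrist_force: [-0.4, 0.7, 1.4]
opening: 0.799
```

drive_tool:
  increments:
    - [0,0,0,0,0,0,0.6]
    - [0,0,0,0,0,0,0.6]

```text
time_s: 42.22
eef_pos: [0.5505, 0.1681, 0.0802]
eef_rot: [0.507, 0.495, 0.506, -0.493]
wrist_force: [-0.2, 0.8, -0.1]
opening: 0.799
```

```bash
python3 - <<'E'
from h import *
plan([(548.9,168.5,18,1.2,.6)],maxstep=25)
c=snap('side','s23'); im=c['img'][:,:,::-1]
a=cv2.resize(im[120:240,200:320],None,fx=4,fy=4,interpolation=cv2.INTER_CUBIC)
cv2.imwrite('pics/s23c.png',a)
E
```

```text
t 42.23 pos [550.5 168.1  80.2] psi 1.4 tilt -1.0 q6 0.07 op 0.799
[0.021, -0.001, -0.0, 0.0, 0, 0, 0.6], [0.021, -0.0, -0.0, 0.0, 0, 0, 0.6], [0.02, -0.001, -0.0, 0.0, 0, 0, 0.6],  # 3
```

View pics/s23c.png

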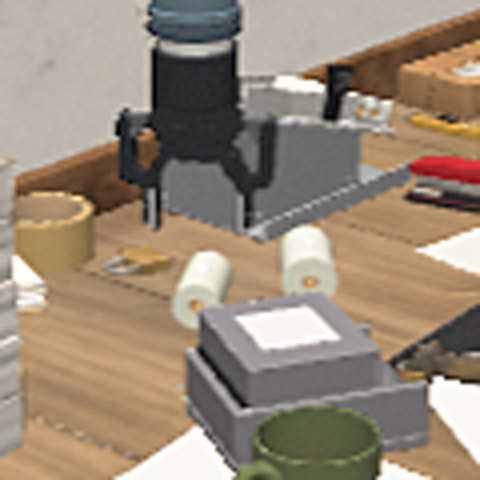

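drive_tool:
  increments:
    - [0.021,-0.001,0,0,0,0,0.6]
    - [0.021,0,0,0,0,0,0.6]
    - [0.02,-0.001,0,0,0,0,0.6]
    - [0,0,0,0,0,0,0.4]
    - [0,0,0,0,0,0,0.2]
    - [0,0,0,0,0,0,0]
    - [0,0,0,0,0,0,-0.5]
    - [0,0,0,0,0,0,-1]
    - [0,0,0,0,0,0,-1]

```text
time_s: 43.4
eef_pos: [0.5485, 0.1682, 0.0181]
eef_rot: [0.507, 0.494, 0.506, -0.493]
wrist_force: [-0.4, 0.1, 6.6]
opening: 0.474
```

drive_tool:
  increments:
    - [-0.02,0,0,0,0,0,-1]
    - [-0.04,0,0,0,0,0,-1]
    - [-0.05,0,0,0,0,0,-1]
    - [-0.05,0,0,0,0,0,-1]
    - [-0.035,0,0,0,0,0,-1]
    - [0,0,0,0,0,0,-1]
    - [0,0,0,0,0,0,-1]

```text
time_s: 44.28
eef_pos: [0.5469, 0.1681, 0.2116]
eef_rot: [0.506, 0.494, 0.506, -0.494]
wrist_force: [-0.5, -0.4, -1.1]
opening: 0.472
```

```bash
python3 - <<'E'
from h import *
plan([(563,-93.5,208,59,-1),(563,-93.5,152,59,-1)],maxstep=45)
E
```

```text
t 44.27 pos [546.9 168.1 211.6] psi 1.4 tilt -1.0 q6 0.07 op 0.472
[0.001, 0.002, 0.044, -9.5, 0, 0, -1], [0.001, -0.006, 0.043, -9.5, 0, 0, -1], [0.0, -0.013, 0.042, -9.5, 0, 0, -1], [0.001, -0.019, 0.039, -9.5, 0, 0, -1], [0.0, -0.026, 0.035, -10.0, 0, 0, -1], [0.001, -0.031, 0.031, -9.5, 0, 0, -1],  # 6
[0.028, -0.0, -0.0, 0.0, 0, 0, -1], [0.028, -0.0, -0.0, 0.0, 0, 0, -1],  # 2
```

drive_tool:
  increments:
    - [0.001,0.002,0.044,-9.5,0,0,-1]
    - [0.001,-0.006,0.043,-9.5,0,0,-1]
    - [0,-0.013,0.042,-9.5,0,0,-1]
    - [0.001,-0.019,0.039,-9.5,0,0,-1]
    - [0,-0.026,0.035,-10,0,0,-1]
    - [0.001,-0.031,0.031,-9.5,0,0,-1]
    - [0.028,0,0,0,0,0,-1]
    - [0.028,0,0,0,0,8.5,-1]
    - [0,0,0,0,0,8.5,-1]
    - [0,0,0,0,0,0,-1]

```text
time_s: 45.52
eef_pos: [0.5615, -0.0946, 0.1491]
eef_rot: [0.7, 0.29, 0.647, -0.088]
wrist_force: [-0.4, -0.9, -1.3]
opening: 0.472
```

drive_tool:
  increments:
    - [0,0,0,0,0,0,-1]
    - [0,0,0,0,0,0,-1]

```text
time_s: 45.78
eef_pos: [0.5642, -0.0929, 0.152]
eef_rot: [0.702, 0.287, 0.646, -0.087]
wrist_force: [-0.4, -0.8, -1.0]
opening: 0.471
```

```bash
python3 - <<'E'
from h import *
lane()
E
```

```text
t 45.77 lane x 206.2 y -1.6 z 45.7 toolx [ 0.15   0.249 -0.957] -n [ 0.151  0.251 -0.956] op 0.471 F [-0.4 -0.8 -1. ]
```

drive_tool:
  increments:
    - [0.012,0,0,0,0,0,-1]
    - [0.011,0,0,0,0,0,-1]
    - [0.001,0,0,0,0,0,-1]
    - [0,0,0,0,0,0,0.2]
    - [0,0,0,0,0,0,0.4]
    - [0,0,0,0,0,0,0.5]
    - [-0.01,0,0,0,0,0,0.5]
    - [-0.02,0,0,0,0,0,0.5]
    - [-0.03,0,0,0,0,0,0.5]
    - [-0.03,0,0,0,0,-8.5,0.5]

```text
time_s: 47.02
eef_pos: [0.5526, -0.1123, 0.2158]
eef_rot: [0.693, 0.24, 0.666, -0.141]
wrist_force: [-0.1, -0.7, -0.6]
opening: 0.75
```

drive_tool:
  increments:
    - [-0.01,0,0,0,0,-8.5,0.7]
    - [0,0,0,0,0,0,0.7]
    - [0,0,0,0,0,0,0.7]

```text
time_s: 47.4
eef_pos: [0.5526, -0.111, 0.2241]
eef_rot: [0.681, 0.19, 0.682, -0.188]
wrist_force: [0.5, 0.4, -0.4]
opening: 0.849
```

```bash
python3 - <<'E'
from h import *
lane()
c=snap('side','s24'); im=c['img'][:,:,::-1]
a=cv2.resize(im[90:190,200:320],None,fx=4,fy=4,interpolation=cv2.INTER_CUBIC)
c=snap('top','t24'); im=c['img'][:,:,::-1]
b=cv2.resize(im[140:240,310:410],None,fx=4,fy=4,interpolation=cv2.INTER_CUBIC)
cv2.imwrite('pics/s24c.png',np.hstack([a[:400],b]))
for r in rolls(c): print(r)
plan([(464,107.3,170,10.6,0.7),(464,107.3,80,10.6,.7)],maxstep=50)
E
```

```text
t 47.4 lane x 206.7 y -1.1 z 121.0 toolx [-0.     0.003 -1.   ] -n [ 0.151  0.251 -0.956] op 0.849 F [ 0.5  0.4 -0.4]
{'px': (278, 209), 'c': (464.1, 106.7), 'L': 78.6, 'D': 40.2, 'a': -79.3, 'zt': np.float64(50.0)}
t 47.5 pos [ 552.2 -111.7  223.7] psi 58.9 tilt -1.0 q6 -1.44 op 0.847
[0.011, 0.028, -0.038, 9.5, 0, 0, 0.7], [0.011, 0.022, -0.042, 9.5, 0, 0, 0.7], [0.011, 0.015, -0.045, 10.0, 0, 0, 0.7], [0.01, 0.006, -0.047, 9.5, 0, 0, 0.7], [0.011, -0.001, -0.047, 10.0, 0, 0, 0.7],  # 5
[0.045, 0.0, 0.0, 0.0, 0, 0, 0.7], [0.045, 0.0, 0.0, 0.0, 0, 0, 0.7],  # 2
```

View pics/s24c.png

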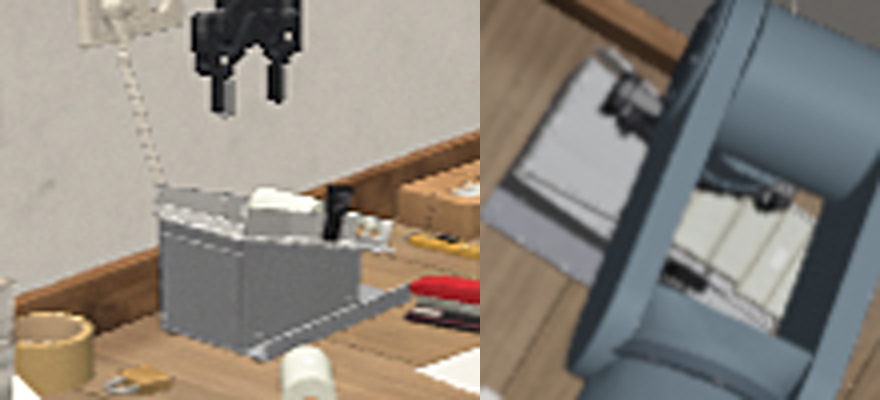

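Four rolls are in. The last is the 48 mm one at (464,107).

drive_tool:
  increments:
    - [0.006,0.028,-0.038,9.5,0,0,0.7]
    - [0.008,0.022,-0.042,9.5,0,0,0.7]
    - [0.011,0.015,-0.045,10,0,0,0.7]
    - [0.014,0.006,-0.047,9.5,0,0,0.7]
    - [0.015,-0.001,-0.047,10,0,0,0.7]
    - [0.045,0,0,0,0,0,0.7]
    - [0.04,0,0,0,0,0,0.7]
    - [0,0,0,0,0,0,0.7]
    - [0,0,0,0,0,0,0.7]
    - [0,0,0,0,0,0,0.7]

```text
time_s: 48.75
eef_pos: [0.466, 0.1075, 0.0876]
eef_rot: [0.544, 0.454, 0.542, -0.452]
wrist_force: [-0.1, 0.6, -0.8]
opening: 0.85
```

```bash
python3 - <<'E'
from h import *
plan([(464,107,20,10.6,.7)],maxstep=25)
c=snap('side','s25'); im=c['img'][:,:,::-1]
a=cv2.resize(im[120:240,210:330],None,fx=4,fy=4,interpolation=cv2.INTER_CUBIC)
cv2.imwrite('pics/s25c.png',a)
E
```

```text
t 48.75 pos [466.  107.5  87.6] psi 10.4 tilt -1.0 q6 -0.2 op 0.85
[0.023, -0.001, 0.0, 0.0, 0, 0, 0.7], [0.022, -0.001, 0.0, 0.0, 0, 0, 0.7], [0.023, -0.0, 0.0, 0.0, 0, 0, 0.7],  # 3
```

View pics/s25c.png

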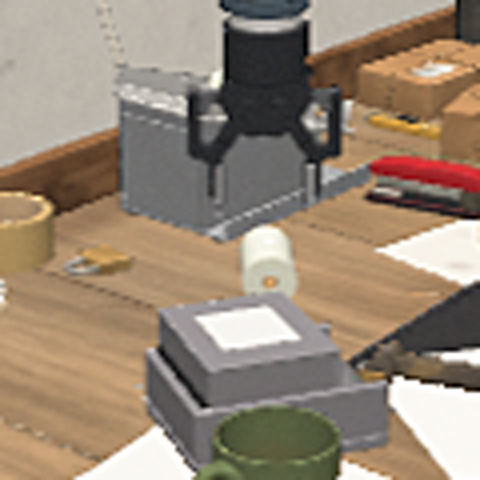

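drive_tool:
  increments:
    - [0.023,-0.001,0,0,0,0,0.7]
    - [0.022,-0.001,0,0,0,0,0.7]
    - [0.022,0,0,0,0,0,0.7]
    - [0,0,0,0,0,0,0.5]
    - [0,0,0,0,0,0,0.3]
    - [0,0,0,0,0,0,0]
    - [0,0,0,0,0,0,-0.5]
    - [0,0,0,0,0,0,-1]
    - [0,0,0,0,0,0,-1]

```text
time_s: 49.92
eef_pos: [0.4637, 0.1075, 0.0205]
eef_rot: [0.544, 0.453, 0.543, -0.452]
wrist_force: [-2.1, -0.1, 5.4]
opening: 0.541
```

drive_tool:
  increments:
    - [-0.02,0,0,0,0,0,-1]
    - [-0.04,0,0,0,0,0,-1]
    - [-0.05,0,0,0,0,0,-1]
    - [-0.05,0,0,0,0,0,-1]
    - [-0.04,0,0,0,0,0,-1]
    - [0,0,0,0,0,0,-1]
    - [0,0,0,0,0,0,-1]

```text
time_s: 50.8
eef_pos: [0.4621, 0.1075, 0.2187]
eef_rot: [0.543, 0.453, 0.543, -0.453]
wrist_force: [-0.1, -0.1, -1.4]
opening: 0.541
```

```bash
python3 - <<'E'
from h import *
plan([(564,-91.5,215,59,-1),(564,-91.5,156,59,-1)],maxstep=42)
E
```

```text
t 50.8 pos [462.1 107.5 218.7] psi 10.4 tilt -1.0 q6 -0.2 op 0.541
[0.001, 0.011, 0.036, -8.0, 0, 0, -1], [0.001, 0.006, 0.037, -8.0, 0, 0, -1], [0.0, 0.0, 0.037, -8.0, 0, 0, -1], [0.001, -0.005, 0.037, -8.0, 0, 0, -1], [0.0, -0.01, 0.036, -8.5, 0, 0, -1], [0.001, -0.015, 0.034, -8.0, 0, 0, -1],  # 6
[0.029, 0.0, -0.0, 0.0, 0, 0, -1], [0.03, 0.0, -0.0, 0.0, 0, 0, -1],  # 2
```

drive_tool:
  increments:
    - [0.001,0.011,0.036,-8,0,0,-1]
    - [0.001,0.006,0.037,-8,0,0,-1]
    - [0,0,0.037,-8,0,0,-1]
    - [0.001,-0.005,0.037,-8,0,0,-1]
    - [0,-0.01,0.036,-8.5,0,0,-1]
    - [0.001,-0.015,0.034,-8,0,0,-1]
    - [0.029,0,0,0,0,0,-1]
    - [0.029,0,0,0,0,8.5,-1]
    - [0,0,0,0,0,8.5,-1]
    - [0,0,0,0,0,0,-1]

```text
time_s: 52.05
eef_pos: [0.5621, -0.0931, 0.154]
eef_rot: [0.7, 0.29, 0.647, -0.088]
wrist_force: [-0.2, -0.5, -1.9]
opening: 0.544
```

drive_tool:
  increments:
    - [0,0,0,0,0,0,-1]
    - [0,0,0,0,0,0,-1]

```text
time_s: 52.3
eef_pos: [0.5647, -0.0914, 0.157]
eef_rot: [0.702, 0.287, 0.646, -0.087]
wrist_force: [-0.4, 0.7, -0.5]
opening: 0.54
```

```bash
python3 - <<'E'
from h import *
lane()
E
```

```text
t 52.3 lane x 209.1 y -1.3 z 50.1 toolx [ 0.15   0.249 -0.957] -n [ 0.151  0.251 -0.956] op 0.54 F [-0.4  0.7 -0.5]
```

drive_tool:
  increments:
    - [0.013,0,0,0,0,0,-1]
    - [0.012,0,0,0,0,0,-1]
    - [0,0,0,0,0,0,-1]
    - [0,0,0,0,0,0,0.3]
    - [0,0,0,0,0,0,0.5]
    - [0,0,0,0,0,0,0.7]
    - [-0.01,0,0,0,0,0,0.7]
    - [-0.02,0,0,0,0,0,0.7]
    - [-0.03,0,0,0,0,0,0.7]
    - [-0.03,0,0,0,0,-8.5,0.7]

```text
time_s: 53.55
eef_pos: [0.5533, -0.1105, 0.2198]
eef_rot: [0.693, 0.24, 0.666, -0.141]
wrist_force: [-0.3, 0.1, -0.7]
opening: 0.855
```

drive_tool:
  increments:
    - [-0.02,0,0,0,0,-8.5,0.7]
    - [-0.03,0.04,-0.04,5,0,0,0.7]
    - [0,0.045,-0.04,5,0,0,0.7]
    - [0,0.04,-0.045,5,0,0,0.7]
    - [0,0.04,-0.045,5,0,0,0.7]
    - [0,0.03,-0.05,5,0,0,0.7]
    - [0,0.03,-0.05,5,0,0,0.7]
    - [0,0,0,0,0,0,0.7]

```text
time_s: 54.55
eef_pos: [0.5119, 0.2422, 0.269]
eef_rot: [0.61, 0.359, 0.61, -0.357]
wrist_force: [0.8, 0.0, 0.1]
opening: 0.851
```

```bash
python3 - <<'E'
from h import *
plan([])
c=snap('side','s26'); im=c['img'][:,:,::-1]
a=cv2.resize(im[110:240,200:320],None,fx=3.3,fy=3.3,interpolation=cv2.INTER_CUBIC)
c=snap('top','t26'); im=c['img'][:,:,::-1]
b=cv2.resize(im[140:240,310:410],None,fx=4,fy=4,interpolation=cv2.INTER_CUBIC)
cv2.imwrite('pics/s26c.png',np.hstack([a[:400],b]))
cv2.imwrite('pics/t26f.png',im)
P=cloud(c)
O=np.array([.4681,-.2496]);th=np.radians(59);X=np.array([np.cos(th),np.sin(th)])
Y=np.array([-X[1],X[0]]); r=P[...,:2]-O; hx=r@X;y=r@Y; dz=P[...,2]-.048
cs,s=np.cos(np.radians(17)),np.sin(np.radians(17)); lx=hx*cs+dz*s; lz=-hx*s+dz*cs
for x in range(0,260,10):
    m=(abs(y)<.025)&(abs(lx-x/1000)<.005)&(c['depth']>0); print(x,m.sum(),round(np.median(lz[m])*1000,1) if m.any() else None,end=' | ')
E
```

```text
t 54.55 pos [511.9 242.2 269. ] psi 29.2 tilt -1.0 q6 -0.28 op 0.851
0 57 23.2 | 10 35 23.4 | 20 50 22.3 | 30 24 27.8 | 40 51 29.8 | 50 50 26.2 | 60 23 31.9 | 70 45 35.7 | 80 66 32.8 | 90 25 28.8 | 100 35 39.3 | 110 48 42.6 | 120 61 39.3 | 130 42 33.0 | 140 29 43.1 | 150 43 47.9 | 160 60 47.1 | 170 97 39.8 | 180 96 11.5 | 190 44 1.1 | 200 49 0.5 | 210 51 0.3 | 220 98 -47.6 | 230 97 -84.4 | 240 108 -31.6 | 250 85 -119.6 |
```

View pics/s26c.png

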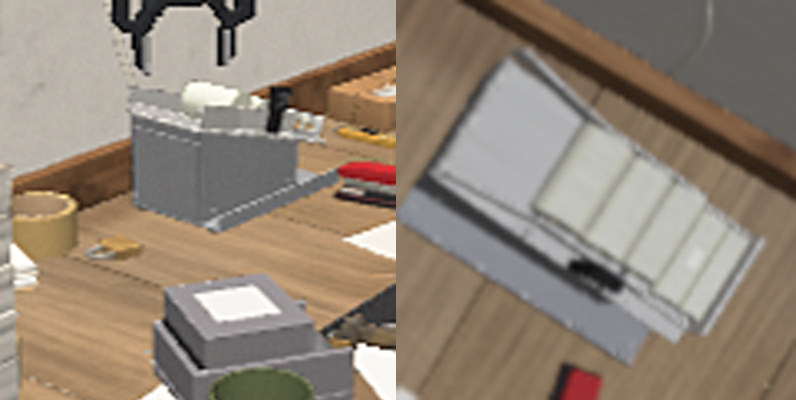

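View pics/t26f.png

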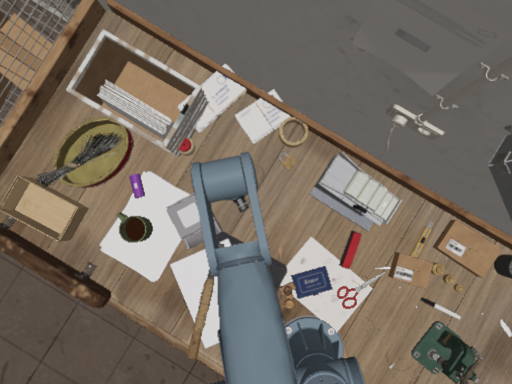

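```bash
python3 - <<'E'
from h import *
c=load('t26');P=cloud(c)
O=np.array([468.1,-249.6]);th=np.radians(59);X=np.array([np.cos(th),np.sin(th)]);Y=np.array([-X[1],X[0]])
r=P[...,:2]*1000-O;hx=r@X;y=r@Y
hsv=cv2.cvtColor(c['img'],cv2.COLOR_RGB2HSV)
m=(hsv[...,2]<70)&(P[...,2]>.118)&(P[...,2]<.15)&(abs(y-50)<30)&(abs(hx-92)<30)
print('grip y',np.percentile(y[m],[5,50,95]).round(1),m.sum())
for t in('t11','s26'):
    c=load(t);P=cloud(c); X=np.array([.874,.486]);Yp=np.array([-.486,.874])
    r=P[...,:2]-np.array([.4235,.3833]);a=r@X*1000;b=r@Yp*1000
    for a0 in(-35,-20,0,20,40,60):
        m=(abs(a-a0)<6)&(abs(b)<45)&(P[...,2]>.05)&(P[...,2]<.2); print(t,a0,round(np.median(P[...,2][m])*1000,1) if m.any() else None,end=' | ')
    print()
E
```

```text
grip y [51.3 56.5 62.3] 45
t11 -35 87.6 | t11 -20 89.1 | t11 0 89.8 | t11 20 90.2 | t11 40 89.7 | t11 60 90.0 | 
s26 -35 90.5 | s26 -20 91.0 | s26 0 91.1 | s26 20 90.8 | s26 40 90.7 | s26 60 90.4 |
```

The lid is level at 90 mm, so it is shut. The guide grip is at lane y of about 56, which is the wide stop. The lane heights read 23, 30, 36, 43 and 48 mm from the lip upward.

```bash
python3 -c "
from bench import hand_in
print(hand_in())"
```

```text
the job is handed in; nothing more can be done
None
```

The changeover is done and handed in at about 55 s of the 210 s allowed.

- **Label roll and printer:** I moved the label roll from the magazine outlet into the printer's well, between the cheeks, and pushed the lid shut. The lid top now reads level at about 90 mm, which matches shut.
- **Width guide:** I slid it about 38 mm until it met the stop. Its grip now reads at lane y of about 56 mm, which is the wide stop.
- **Receipt rolls:** All five were present, and I loaded them one by one as 24, 30, 36, 42 and 48 mm. In the last images they lie against each other from the lip upward, with peak heights of about 23, 30, 36, 43 and 48 mm.

I left the purple look-alike, the glue jar, the padlock and the other things on the table alone.

**Checks that disagreed:**
- The label roll sat about 4 mm off-centre in the fingers, which I corrected before lowering it.
- The first grip on the 24 mm roll was a little high, so I re-gripped it lower.
- Different features of the magazine gave its angle as 57 to 62 degrees in the top view, with the lane-floor fit at 64. I used 59, and the rolls went in straight.

The last wrist-force reading was under 1 N, and the arm stands clear of everything.

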